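Move the forming stakes to the new rack

TASK

Move the four steel forming stakes from the cups of the old dark rack into the bays of the new plywood rack, one stake to a bay, standing upright on the bay's floor, and keep their order counted from the brass post: the stake nearest the post on the old rack goes nearest the post on the new one, and so on along the row. Set each one down gently rather than dropping it, and let none topple.

Things in the scene. Friction and masses are not known exactly. Their poses are not given: they have to be found in the camera images.
- stake_square: Forming stake with a square shaft, 22 x 22 mm, flat top, 70 mm high in all; x and y square to the shaft's sides. All four stakes are plain steel, 180 g (may vary by a third), and stand on a round foot 30 mm across and 8 mm high; origin at the centre of the foot's underside, z up along the shaft. 
- stake_dome: Forming stake with a thick round shaft, 28 mm across, domed top, 72 mm high in all (dome from 60 mm up). All four stakes are plain steel, 180 g (may vary by a third), and stand on a round foot 30 mm across and 8 mm high; origin at the centre of the foot's underside, z up along the shaft. 
- stake_point: Forming stake with a slim round shaft, 16 mm across, ending in a cone point, 82 mm high in all (cone from 64 mm up). All four stakes are plain steel, 180 g (may vary by a third), and stand on a round foot 30 mm across and 8 mm high; origin at the centre of the foot's underside, z up along the shaft. 
- stake_blade: Forming stake with a flat shaft, 12 mm thick along its x and 34 mm wide along its y up to 64 mm, then a 4.5 mm thick edge up to 75 mm. All four stakes are plain steel, 180 g (may vary by a third), and stand on a round foot 30 mm across and 8 mm high; origin at the centre of the foot's underside, z up along the shaft. 
- cup_square: Fixed dark steel square cup on the old rack in which the square stake stands at the start: 52 mm square outside, 46 mm inside, 14 mm high, floor 3 mm thick; all four cups look alike. Origin at the centre of its underside (12 mm above the bench); axes parallel to the old rack's. It does not move; it keeps showing which place in the row that stake came from.
- cup_dome: Fixed dark steel square cup on the old rack in which the domed stake stands at the start: 52 mm square outside, 46 mm inside, 14 mm high, floor 3 mm thick; all four cups look alike. Origin at the centre of its underside (12 mm above the bench); axes parallel to the old rack's. It does not move; it keeps showing which place in the row that stake came from.
- cup_point: Fixed dark steel square cup on the old rack in which the pointed stake stands at the start: 52 mm square outside, 46 mm inside, 14 mm high, floor 3 mm thick; all four cups look alike. Origin at the centre of its underside (12 mm above the bench); axes parallel to the old rack's. It does not move; it keeps showing which place in the row that stake came from.
- cup_blade: Fixed dark steel square cup on the old rack in which the blade stake stands at the start: 52 mm square outside, 46 mm inside, 14 mm high, floor 3 mm thick; all four cups look alike. Origin at the centre of its underside (12 mm above the bench); axes parallel to the old rack's. It does not move; it keeps showing which place in the row that stake came from.
- old_rack: Old rack, fixed: dark wooden board 62 x 260 x 12 mm, long along y, with four cups in a row centred at y = -81, -27, 27, 81 mm. A brass post (18 mm ball, top 64 mm up) marks its +y end, at y = 127 mm. Origin on the bench under the row's middle; z up. Stakes stand in the cups in any order, feet 15 mm above the bench, up to 4 mm off centre, turned up to 0.2 rad from the rack's axes.
- new_rack: New rack, fixed, empty: pale plywood tray 62 x 260 mm, long along y, with four open bays in a row, 48 x 48 mm inside, centred at y = -81, -27, 27, 81 mm; floors 10 mm, walls (6 mm thick) 22 mm above the bench. A like brass post (top 62 mm up) marks its +y end, at y = 127 mm, which is roughly the other way round from the old rack's. Origin on the bench under the row's middle; z up.
Things that resemble listed ones, but are neither listed nor needed, are in the scene too. Leave any orange look-alike of the stake_dome alone.

How it is judged (in metres and radians):
At the end, for the whole second after the job is handed in: Every stake stands in the bay of the new rack that has the same place, counted from the brass post, as the cup it came from on the old rack: its foot within 13 mm of the bay's centre along the rack and across it, its underside within 4 mm of the bay's floor, upright within 0.1 rad and at rest (((y of cup_square in the frame of old_rack between -0.101 and -0.061 m and y of stake_square in the frame of new_rack between -0.094 and -0.068 m) or (y of cup_square in the frame of old_rack between -0.047 and -0.007 m and y of stake_square in the frame of new_rack between -0.04 and -0.014 m) or (y of cup_square in the frame of old_rack between 0.007 and 0.047 m and y of stake_square in the frame of new_rack between 0.014 and 0.04 m) or (y of cup_square in the frame of old_rack between 0.061 and 0.101 m and y of stake_square in the frame of new_rack between 0.068 and 0.094 m)) and x of stake_square in the frame of new_rack between -0.013 and 0.013 m and z of stake_square in the frame of new_rack between 0.006 and 0.014 m and angle between each of stake_square, stake_dome, stake_point, stake_blade's own z axis and vertical below 0.1 rad and linear speed of each of stake_square, stake_dome, stake_point, stake_blade below 0.02 m/s and angular speed of each of stake_square, stake_dome, stake_point, stake_blade below 0.3 rad/s and ((y of cup_dome in the frame of old_rack between -0.101 and -0.061 m and y of stake_dome in the frame of new_rack between -0.094 and -0.068 m) or (y of cup_dome in the frame of old_rack between -0.047 and -0.007 m and y of stake_dome in the frame of new_rack between -0.04 and -0.014 m) or (y of cup_dome in the frame of old_rack between 0.007 and 0.047 m and y of stake_dome in the frame of new_rack between 0.014 and 0.04 m) or (y of cup_dome in the frame of old_rack between 0.061 and 0.101 m and y of stake_dome in the frame of new_rack between 0.068 and 0.094 m)) and x of stake_dome in the frame of new_rack between -0.013 and 0.013 m and z of stake_dome in the frame of new_rack between 0.006 and 0.014 m and ((y of cup_point in the frame of old_rack between -0.101 and -0.061 m and y of stake_point in the frame of new_rack between -0.094 and -0.068 m) or (y of cup_point in the frame of old_rack between -0.047 and -0.007 m and y of stake_point in the frame of new_rack between -0.04 and -0.014 m) or (y of cup_point in the frame of old_rack between 0.007 and 0.047 m and y of stake_point in the frame of new_rack between 0.014 and 0.04 m) or (y of cup_point in the frame of old_rack between 0.061 and 0.101 m and y of stake_point in the frame of new_rack between 0.068 and 0.094 m)) and x of stake_point in the frame of new_rack between -0.013 and 0.013 m and z of stake_point in the frame of new_rack between 0.006 and 0.014 m and ((y of cup_blade in the frame of old_rack between -0.101 and -0.061 m and y of stake_blade in the frame of new_rack between -0.094 and -0.068 m) or (y of cup_blade in the frame of old_rack between -0.047 and -0.007 m and y of stake_blade in the frame of new_rack between -0.04 and -0.014 m) or (y of cup_blade in the frame of old_rack between 0.007 and 0.047 m and y of stake_blade in the frame of new_rack between 0.014 and 0.04 m) or (y of cup_blade in the frame of old_rack between 0.061 and 0.101 m and y of stake_blade in the frame of new_rack between 0.068 and 0.094 m)) and x of stake_blade in the frame of new_rack between -0.013 and 0.013 m and z of stake_blade in the frame of new_rack between 0.006 and 0.014 m); the robot touches nothing.
It fails at once if a stake topples (leans more than 0.7 rad) (angle between any of stake_square, stake_dome, stake_point, stake_blade's own z axis and vertical above 0.7 rad).
It fails at once if a stake is dropped or slammed: it moves faster than 0.6 m/s with its foot less than 35 mm above the bench ((linear speed of stake_square above 0.6 m/s and height (world z) of stake_square below 0.035 m) or (linear speed of stake_dome above 0.6 m/s and height (world z) of stake_dome below 0.035 m) or (linear speed of stake_point above 0.6 m/s and height (world z) of stake_point below 0.035 m) or (linear speed of stake_blade above 0.6 m/s and height (world z) of stake_blade below 0.035 m)).
It also fails if it takes over 99 s, if anything falls off the work surface, if the arm or the gripper's body presses on something with over 40 N, if the wrist force passes 120 N, or if a joint passes its speed limit or range.

ROBOT

A 7-joint arm with a two-finger parallel gripper is mounted at the origin on the work surface. World frame = base frame: x ahead of the robot, y to its left, z up, the work surface at z = 0. Lengths are in m, angles in degrees, forces in N, time in s.
With the tool pointing down it reaches from about 0.425 to 0.875 m from the base axis. Payload 4.7 kg.
Tool frame: the origin (TCP) lies midway between the tips of the shut fingers; the grasp point (between the pads) lies 19 mm behind it (r.pinch_z is the distance from the TCP to the grasp point, in m); z points along the fingers, y is the direction in which the jaws open and shut (so a half turn about z gives the same grasp; the last joint's range is limited). The gripper opens to 85 mm and grips with 20 to 120 N. Pads are 22 mm wide; open, the fingers measure 114 mm over their backs; the gripper's body (76 mm by 85 mm) begins 54 mm behind the grasp point. The pads swing forward as they close: fully open they stand 13 mm farther back than shut.
Start: joints at [-67.718, 18.392, -4.016, 83.108, 1.295, 78.541, -3.26], TCP at [0.238, 0.605, 0.231] pointing down, gripper open.
Joint ranges: [-163.93, 163.93], [-17.29, 119.83], [-79.2, 71.16], [3.27, 140.29], [-89.18, 269.18], [5.43, 117.66], [-154.24, 154.24]. Speed limits (degrees/s): [147.25, 147.25, 180, 180, 180, 180, 180].

INTERFACE

Orientations are given as a 3x3 rotation matrix whose columns are the frame's x, y, z axes.
In Python, from plant import r gives the robot as it stands. The module is installed in compiled form; this text tells all that it offers.
- The arm moves only by the tool servo_tool, never from a script. Its argument "motion" is a list of rows, each an object of numbers: "wx", "wy", "wz": the turn, a rotation vector about the tool's x, y, z as a fraction of full scale; "tx", "ty", "tz": the shift along the tool's x, y, z as a fraction of full scale; "hand": the finger opening in mm, from 0 to 85.4. A call has 1 to 8 rows; each row shifts and turns the pose as measured when the row begins, along the tool's axes as they then stand; what a row does not reach is not made up. Full scale, the value 1, is 1 m for a shift and 60 degrees for a turn. A row lasts 1/12 s, in which the tool goes at most 41.7 mm and 7.16 degrees, less where a joint would pass 70% of its speed; a pose out of reach is approached as far as the arm can. A call with a number of a shift or a turn outside -1 to 1 is refused whole. A call with a gripper value outside its range is refused whole. The fingers move at their own pace and stop on an object; "newtons" is the grip in N (left out, the last holds). Time passes only in rows, so rows that do not move let the fingers close. It gives the time, the measured TCP pose, the force and the opening at its end, in the units of the state.
- r.sense(): the state, without advancing time (a new reading comes with each control period).
- r.camera(name): name is "scene" or "top" or "wrist"; returns a dict with "pixels" (420x560x3 uint8, blue, green, red), "z_map" (420x560 float32, m along the optical axis (not along the pixel's ray), 0 where there is no reading), "vfov" (degrees; the focal length in pixels is half the picture's height over the tangent of half this angle, whatever the lens; pixels are square), "cx", "cy" (the principal point, pixels), "k1" (the pictures are not rectified: a ray, as slopes to the right and down, at radius r is drawn at 1 + k1 r^2 times it, then the intrinsics apply), "cam_to_world" (4x4, takes a point from camera to world coordinates); the wrist camera has in their place "mount" (4x4, takes a point from camera to tool coordinates, whose origin is the TCP and whose axes are the flange's). Camera axes: x right, y up, looking along -z (the intrinsics and any distortion apply to the point x, -y, -z); pixel columns grow to the right and rows downward; lengths in m; the calibration is good to about 2 mm. A picture is of the moment at which its call begins: read the wrist's pose just before it.
- r.job_done(): hands the job in, once; it reports no verdict.
The state is a dict: "clock": time; "joint_positions": joint angles; "qvel": joint speeds; "joint_torque": joint torques, N m; "tcp_pos": TCP position; "orientation": TCP orientation; "wrist_force": force on the tool from outside, world axes, zero at the start; "ft_torque": the same for the moment, N m; "width": finger opening in m.
Only numpy, scipy, OpenCV 4.12 (cv2) and the standard library are available. Lean on these libraries where they do the work, as an engineer would, in place of code of your own. Each camera call takes 0.05 s, during which the arm holds its last target.

## Working session

There is one attempt and no reset: what is moved stays moved. The work goes in short steps, Python scripts to look and compute and a tool call to move; the robot and the scene stay as the last step left them, time stands still between calls to the robot, and variables do not carry over. Pictures are saved under pics/ and viewed, and the job is handed in when it is done.

Besides the shell and the picture viewer there is one more tool, called after "Call:" as name(argument=value, ...) on one line, values as JSON. servo_tool: Moves the arm, as the interface text tells. Shift numbers are shares of 1 m and turn numbers shares of 60 degrees, none past 1 either way. Its arguments: {"type":"object","properties":{"motion":{"type":"array"},"newtons":{"type":"number"}},"required":["motion"]}

```bash
mkdir -p pics; ls
cat > h.py <<'E'
import numpy as np, cv2
from plant import r
def grab(n,save):
    s=r.sense(); d=r.camera(n); cv2.imwrite('pics/'+save+'.png',d['pixels'])
    if 'cam_to_world' in d: T=np.array(d['cam_to_world'])
    else:
        W=np.eye(4);W[:3,:3]=s['orientation'];W[:3,3]=s['tcp_pos'];T=W@np.array(d['mount'])
    np.savez('pics/'+save+'.npz',px=d['pixels'],z=d['z_map'],T=T,f=210/np.tan(np.radians(d['vfov'])/2),c=[d['cx'],d['cy']],k1=d['k1'])
    return s
def load(n): return np.load('pics/'+n+'.npz')
def cloud(d):
    h,w=d['z'].shape;f=float(d['f']);c=d['c'];k=float(d['k1'])
    u,v=np.meshgrid(np.arange(w),np.arange(h))
    K=np.array([[f,0,c[0]],[0,f,c[1]],[0,0,1.]])
    p=cv2.undistortPoints(np.stack([u,v],-1).reshape(-1,1,2).astype(float),K,np.array([k,0,0,0.])).reshape(h,w,2)
    z=d['z']; P=np.stack([p[...,0]*z,-p[...,1]*z,-z],-1)
    return P@d['T'][:3,:3].T+d['T'][:3,3]
def st():
    s=r.sense();print(s['clock'],np.round(s['tcp_pos'],4),np.round(s['orientation'],3).tolist(),np.round(s['wrist_force'],1),s['width'])
E
python3 - <<'E'
from h import *
for n in ['scene','top','wrist']: grab(n,n+'0')
st()
for n in ['scene0','top0','wrist0']:
    d=load(n);print(d['f'],d['c'],d['k1'],np.round(d['T'],3).tolist())
E
```

```text
pics
0.15 [0.2378 0.6045 0.2305] [[-0.931, 0.366, -0.001], [0.366, 0.931, -0.001], [-0.0, -0.002, -1.0]] [-0.1 -0.1  0.3] 0.08559327846203062
484.10878281859135 [284.58229497 209.46859235] -0.14615893116900808 [[-0.523, -0.556, 0.646, 1.123], [0.852, -0.337, 0.4, 0.343], [-0.005, 0.76, 0.65, 0.657], [0.0, 0.0, 0.0, 1.0]]
450.3376077234304 [279.68871392 215.63868775] -0.08621819410553469 [[-0.02, 0.997, -0.074, 0.461], [-1.0, -0.019, 0.023, -0.019], [0.021, 0.074, 0.997, 0.915], [0.0, 0.0, 0.0, 1.0]]
301.93191661122927 [282.12803265 209.08901486] -0.031531498317153114 [[0.366, -0.89, -0.274, 0.17], [0.931, 0.349, 0.109, 0.631], [-0.002, -0.295, 0.956, 0.373], [0.0, 0.0, 0.0, 1.0]]
```

View pics/scene0.png

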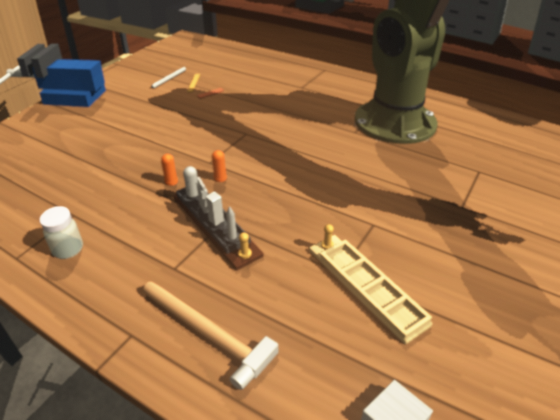

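View pics/top0.png

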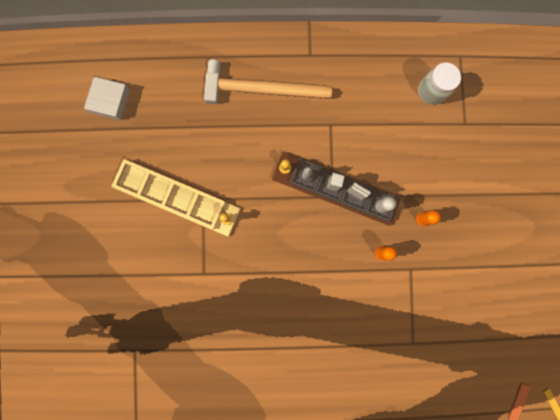

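View pics/wrist0.png

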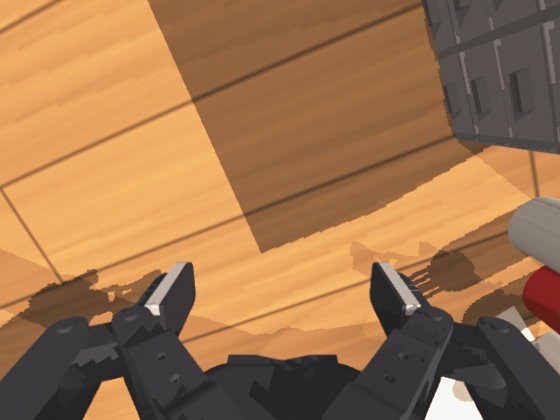

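The top view shows the old rack with its post at (285,165), then point (309,173), square (336,182), blade (358,193) and dome (385,205). The new rack's post is at (225,217). The orange look-alikes are at (430,217) and (387,253). Next I'll measure.

Run:
```python
from h import *
d=load('top0');P=cloud(d);px=d['px']
a=cv2.resize(px[145:260,265:445],None,fx=4.4,fy=4.4,interpolation=cv2.INTER_CUBIC);cv2.imwrite('pics/cA.png',a)
a=cv2.resize(px[150:245,100:250],None,fx=5,fy=5,interpolation=cv2.INTER_CUBIC);cv2.imwrite('pics/cB.png',a)
for n,(u,v) in dict(post=(285,165),pt=(309,173),sq=(336,182),bl=(358,193),dm=(385,205),o1=(430,217),o2=(387,253),post2=(225,217)).items(): print(n,np.round(P[v,u],4))
# rack fit by height masks
for nm,(x0,x1,y0,y1),(zl,zh) in [('old',(265,445,145,260),(0.007,.03)),('new',(100,250,145,245),(0.006,.03))]:
    Q=P[y0:y1,x0:x1].reshape(-1,3);m=(Q[:,2]>zl)&(Q[:,2]<zh)&np.isfinite(Q).all(1)
    q=Q[m][:,:2].astype(np.float32); rect=cv2.minAreaRect(q);print(nm,m.sum(),rect)
```

```text
post [ 0.6209 -0.0511  0.0618]
pt [ 0.6013 -0.095   0.0817]
sq [ 0.5831 -0.1449  0.0839]
bl [ 0.5636 -0.1887  0.0687]
dm [ 0.5385 -0.2362  0.0828]
o1 [ 0.4608 -0.0195  0.9146]
o2 [ 0.4486 -0.2403  0.0689]
post2 [0.523  0.0648 0.0626]
old 3116 ((0.5558281540870667, -0.17514297366142273), (0.3246643543243408, 0.1294088512659073), 56.42987823486328)
new 3791 ((0.5539819598197937, 0.17451323568820953), (0.26270490884780884, 0.13091370463371277), 75.20271301269531)
```

View pics/cA.png

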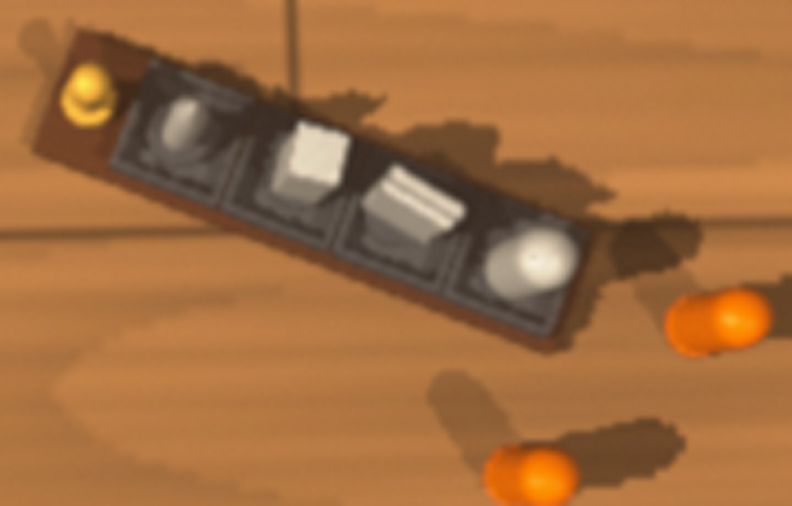

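View pics/cB.png

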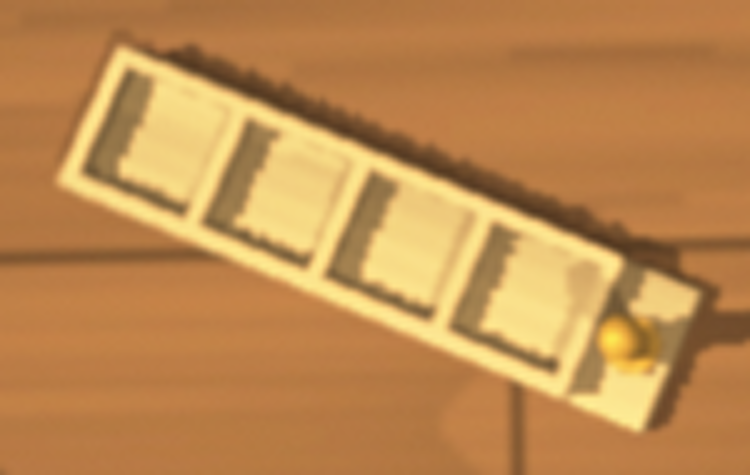

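```bash
cat >> h.py <<'E'
from scipy.optimize import least_squares
def proj(d,Pw):
    T=np.linalg.inv(d['T']);q=np.atleast_2d(Pw)@T[:3,:3].T+T[:3,3]
    q=q*[1,-1,-1];f=float(d['f']);c=d['c']
    K=np.array([[f,0,c[0]],[0,f,c[1]],[0,0,1.]])
    return cv2.projectPoints(q.reshape(-1,1,3),np.zeros(3),np.zeros(3),K,np.array([float(d['k1']),0,0,0.]))[0].reshape(-1,2)
def place(p,L):
    L=np.atleast_2d(L).astype(float);c,s=np.cos(p[2]),np.sin(p[2])
    return np.c_[p[0]+c*L[:,0]-s*L[:,1],p[1]+s*L[:,0]+c*L[:,1],L[:,2]]
def fit(d,L,uv,p0):
    L=np.array(L)/1000.;s=least_squares(lambda p:(proj(d,place(p,L))-uv).ravel(),p0);
    return s.x,np.round(s.fun.reshape(-1,2),1)
def uncrop(x,sc,off): return (np.array(x,float)+.5)/sc-.5+np.array(off)
E
python3 - <<'E'
from h import *
d=load('top0')
uv=uncrop([(120,47),(60,182),(622,262),(575,393),(625,338)],5,(100,150))
print(fit(d,[(-31,-111,22),(31,-111,22),(-31,111,22),(31,111,22),(0,127,53)],uv,[.55,.18,np.radians(165)]))
uv=uncrop([(80,28),(33,152),(548,355),(90,92)],4.4,(265,145))
print(fit(d,[(31,149,12),(-31,149,12),(-31,-111,12),(0,127,55)],uv,[.57,-.17,np.radians(-25)]))
E
```

```text
(array([0.57477303, 0.18236107, 2.72842898]), array([[ 0.5, -0.4],
       [-0.1,  0.8],
       [ 1.1, -1.4],
       [-1.7,  1.2],
       [ 0.2, -0.2]]))
(array([ 0.57362832, -0.17252428, -0.3913142 ]), array([[-1.2,  0.1],
       [-1.6, -0. ],
       [ 0.8,  0.5],
       [ 1.9, -0.5]]))
```

```bash
cat >> h.py <<'E'
def plan(wps,yaw,step=38.,ang=6.9):
    """wps: list of xyz; yaw=final azimuth of tool y (deg), printed rows in tool axes"""
    s=r.sense();R=np.array(s['orientation']);p=np.array(s['tcp_pos'])
    a0=np.degrees(np.arctan2(R[1,1],R[0,1]));da=(yaw-a0+180)%360-180
    pts=[p];
    for w in wps:
        n=max(1,int(np.ceil(np.linalg.norm(np.array(w)-pts[-1])*1000/step)))
        b=pts[-1]
        pts+= [b+(np.array(w)-b)*(i+1)/n for i in range(n)]
    n=max(len(pts)-1,int(np.ceil(abs(da)/ang)))
    k=len(pts)-1
    while len(pts)-1<n: pts.append(pts[-1])
    a=a0; print('rows',n,'da',round(da,1),'clock',s['clock'])
    for i in range(n):
        y=np.array([np.cos(np.radians(a)),np.sin(np.radians(a))]);x=np.array([y[1]*-1,y[0]])*-1
        # tool z down: x = y cross z ; z=(0,0,-1)
        x=np.array([-y[1],y[0]])
        dl=pts[i+1]-pts[i]
        print(i+1,'tx %.3f ty %.3f tz %.3f wz %.3f'%(dl[:2]@x,dl[:2]@y,-dl[2],-da/n/60))
        a+=da/n
E
python3 - <<'E'
from h import *
plan([(.45,.40,.24),(.56,-.17,.23)],-22.4)
E
```

```text
rows 24 da -90.9 clock 0.15
1 tx -0.034 ty -0.014 tz -0.001 wz 0.063
2 tx -0.035 ty -0.012 tz -0.001 wz 0.063
3 tx -0.036 ty -0.009 tz -0.001 wz 0.063
4 tx -0.036 ty -0.007 tz -0.001 wz 0.063
5 tx -0.037 ty -0.005 tz -0.001 wz 0.063
6 tx -0.037 ty -0.002 tz -0.001 wz 0.063
7 tx -0.037 ty 0.000 tz -0.001 wz 0.063
8 tx -0.037 ty 0.003 tz -0.001 wz 0.063
9 tx -0.032 ty -0.017 tz 0.001 wz 0.063
10 tx -0.033 ty -0.014 tz 0.001 wz 0.063
11 tx -0.034 ty -0.012 tz 0.001 wz 0.063
12 tx -0.035 ty -0.010 tz 0.001 wz 0.063
13 tx -0.035 ty -0.008 tz 0.001 wz 0.063
14 tx -0.036 ty -0.005 tz 0.001 wz 0.063
15 tx -0.036 ty -0.003 tz 0.001 wz 0.063
16 tx -0.036 ty -0.000 tz 0.001 wz 0.063
17 tx -0.036 ty 0.002 tz 0.001 wz 0.063
18 tx -0.036 ty 0.004 tz 0.001 wz 0.063
19 tx -0.036 ty 0.007 tz 0.001 wz 0.063
20 tx -0.035 ty 0.009 tz 0.001 wz 0.063
21 tx -0.034 ty 0.011 tz 0.001 wz 0.063
22 tx -0.034 ty 0.014 tz 0.001 wz 0.063
23 tx -0.033 ty 0.016 tz 0.001 wz 0.063
24 tx -0.032 ty 0.018 tz 0.001 wz 0.063
```

Call:
servo_tool(motion=[{"tx":-0.034,"ty":-0.014,"tz":-0.001,"wz":0.063},{"tx":-0.035,"ty":-0.012,"tz":-0.001,"wz":0.063},{"tx":-0.036,"ty":-0.009,"tz":-0.001,"wz":0.063},{"tx":-0.036,"ty":-0.007,"tz":-0.001,"wz":0.063},{"tx":-0.037,"ty":-0.005,"tz":-0.001,"wz":0.063},{"tx":-0.037,"ty":-0.002,"tz":-0.001,"wz":0.063},{"tx":-0.037,"ty":0,"tz":-0.001,"wz":0.063},{"tx":-0.037,"ty":0.003,"tz":-0.001,"wz":0.063}])

```text
invalid input
```

Run:
```python
from h import *
st();plan([(.45,.40,.24),(.56,-.17,.23)],-22.4)
```

```text
0.15 [0.2378 0.6045 0.2305] [[-0.931, 0.366, -0.001], [0.366, 0.931, -0.001], [-0.0, -0.002, -1.0]] [-0.1 -0.1  0.3] 0.08559327846203062
rows 24 da -90.9 clock 0.15
1 tx -0.034 ty -0.014 tz -0.001 wz 0.063
2 tx -0.035 ty -0.012 tz -0.001 wz 0.063
3 tx -0.036 ty -0.009 tz -0.001 wz 0.063
4 tx -0.036 ty -0.007 tz -0.001 wz 0.063
5 tx -0.037 ty -0.005 tz -0.001 wz 0.063
6 tx -0.037 ty -0.002 tz -0.001 wz 0.063
7 tx -0.037 ty 0.000 tz -0.001 wz 0.063
8 tx -0.037 ty 0.003 tz -0.001 wz 0.063
9 tx -0.032 ty -0.017 tz 0.001 wz 0.063
10 tx -0.033 ty -0.014 tz 0.001 wz 0.063
11 tx -0.034 ty -0.012 tz 0.001 wz 0.063
12 tx -0.035 ty -0.010 tz 0.001 wz 0.063
13 tx -0.035 ty -0.008 tz 0.001 wz 0.063
14 tx -0.036 ty -0.005 tz 0.001 wz 0.063
15 tx -0.036 ty -0.003 tz 0.001 wz 0.063
16 tx -0.036 ty -0.000 tz 0.001 wz 0.063
17 tx -0.036 ty 0.002 tz 0.001 wz 0.063
18 tx -0.036 ty 0.004 tz 0.001 wz 0.063
19 tx -0.036 ty 0.007 tz 0.001 wz 0.063
20 tx -0.035 ty 0.009 tz 0.001 wz 0.063
21 tx -0.034 ty 0.011 tz 0.001 wz 0.063
22 tx -0.034 ty 0.014 tz 0.001 wz 0.063
23 tx -0.033 ty 0.016 tz 0.001 wz 0.063
24 tx -0.032 ty 0.018 tz 0.001 wz 0.063
```

Call:
servo_tool(motion=[{"wx":0,"wy":0,"wz":0.063,"tx":-0.034,"ty":-0.014,"tz":-0.001,"hand":60},{"wx":0,"wy":0,"wz":0.063,"tx":-0.035,"ty":-0.012,"tz":-0.001,"hand":60},{"wx":0,"wy":0,"wz":0.063,"tx":-0.036,"ty":-0.009,"tz":-0.001,"hand":60},{"wx":0,"wy":0,"wz":0.063,"tx":-0.036,"ty":-0.007,"tz":-0.001,"hand":60},{"wx":0,"wy":0,"wz":0.063,"tx":-0.037,"ty":-0.005,"tz":-0.001,"hand":60},{"wx":0,"wy":0,"wz":0.063,"tx":-0.037,"ty":-0.002,"tz":-0.001,"hand":60},{"wx":0,"wy":0,"wz":0.063,"tx":-0.037,"ty":0,"tz":-0.001,"hand":60},{"wx":0,"wy":0,"wz":0.063,"tx":-0.037,"ty":0.003,"tz":-0.001,"hand":60}])

```text
clock: 0.82
tcp_pos: [0.4464, 0.3993, 0.2329]
orientation: [[-0.62, 0.785, -0.011], [0.785, 0.62, -0.002], [0.005, -0.009, -1.0]]
wrist_force: [0.2, 0.3, -0.3]
width: 0.0602
```

Run:
```python
from h import *
st();plan([(.47,.25,.24),(.56,-.17,.23)],-22.4)
```

```text
0.8167 [0.4464 0.3993 0.2329] [[-0.62, 0.785, -0.011], [0.785, 0.62, -0.002], [0.005, -0.009, -1.0]] [ 0.2  0.3 -0.3] 0.06018034055615435
rows 16 da -60.7 clock 0.8167
1 tx -0.033 ty -0.018 tz -0.002 wz 0.063
2 tx -0.034 ty -0.016 tz -0.002 wz 0.063
3 tx -0.035 ty -0.014 tz -0.002 wz 0.063
4 tx -0.036 ty -0.012 tz -0.002 wz 0.063
5 tx -0.035 ty -0.007 tz 0.001 wz 0.063
6 tx -0.036 ty -0.005 tz 0.001 wz 0.063
7 tx -0.036 ty -0.002 tz 0.001 wz 0.063
8 tx -0.036 ty 0.000 tz 0.001 wz 0.063
9 tx -0.036 ty 0.003 tz 0.001 wz 0.063
10 tx -0.035 ty 0.005 tz 0.001 wz 0.063
11 tx -0.035 ty 0.007 tz 0.001 wz 0.063
12 tx -0.034 ty 0.010 tz 0.001 wz 0.063
13 tx -0.034 ty 0.012 tz 0.001 wz 0.063
14 tx -0.033 ty 0.014 tz 0.001 wz 0.063
15 tx -0.032 ty 0.016 tz 0.001 wz 0.063
16 tx -0.031 ty 0.018 tz 0.001 wz 0.063
```

Run:
```python
from h import *
plan([(.56,.18,.23)],-16)
```

```text
rows 8 da -54.3 clock 0.8167
1 tx -0.035 ty -0.007 tz 0.000 wz 0.113
2 tx -0.035 ty -0.003 tz 0.000 wz 0.113
3 tx -0.035 ty 0.002 tz 0.000 wz 0.113
4 tx -0.035 ty 0.006 tz 0.000 wz 0.113
5 tx -0.034 ty 0.010 tz 0.000 wz 0.113
6 tx -0.032 ty 0.014 tz 0.000 wz 0.113
7 tx -0.031 ty 0.018 tz 0.000 wz 0.113
8 tx 0.000 ty 0.000 tz -0.000 wz 0.113
```

Call:
servo_tool(motion=[{"wx":0,"wy":0,"wz":0.113,"tx":-0.035,"ty":-0.007,"tz":0,"hand":60},{"wx":0,"wy":0,"wz":0.113,"tx":-0.035,"ty":-0.003,"tz":0,"hand":60},{"wx":0,"wy":0,"wz":0.113,"tx":-0.035,"ty":0.002,"tz":0,"hand":60},{"wx":0,"wy":0,"wz":0.113,"tx":-0.035,"ty":0.006,"tz":0,"hand":60},{"wx":0,"wy":0,"wz":0.113,"tx":-0.034,"ty":0.01,"tz":0,"hand":60},{"wx":0,"wy":0,"wz":0.113,"tx":-0.032,"ty":0.014,"tz":0,"hand":60},{"wx":0,"wy":0,"wz":0.113,"tx":-0.031,"ty":0.018,"tz":0,"hand":60},{"wx":0,"wy":0,"wz":0,"tx":0,"ty":0,"tz":0,"hand":60}])

```text
clock: 1.48
tcp_pos: [0.5656, 0.1555, 0.2305]
orientation: [[0.217, 0.976, -0.009], [0.976, -0.217, -0.007], [-0.009, -0.007, -1.0]]
wrist_force: [0.3, -1.3, -0.0]
width: 0.06
```

Run:
```python
from h import *
grab('wrist','w1');st();plan([(.56,-.17,.23)],-22.4)
```

```text
1.5333 [0.5642 0.1594 0.2303] [[0.21, 0.978, -0.011], [0.978, -0.21, -0.005], [-0.007, -0.009, -1.0]] [ 0.3  0.5 -0. ] 0.05976518606194956
rows 9 da -10.3 clock 1.5333
1 tx -0.036 ty 0.007 tz 0.000 wz 0.019
2 tx -0.036 ty 0.008 tz 0.000 wz 0.019
3 tx -0.036 ty 0.009 tz 0.000 wz 0.019
4 tx -0.035 ty 0.009 tz 0.000 wz 0.019
5 tx -0.035 ty 0.010 tz 0.000 wz 0.019
6 tx -0.035 ty 0.011 tz 0.000 wz 0.019
7 tx -0.035 ty 0.011 tz 0.000 wz 0.019
8 tx -0.035 ty 0.012 tz 0.000 wz 0.019
9 tx -0.034 ty 0.013 tz 0.000 wz 0.019
```

View pics/w1.png

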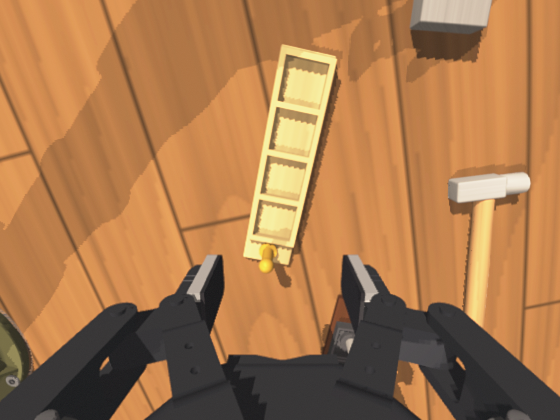

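The wrist view shows the new rack running from (310,50) to (268,262), with its post at (267,262). I'll take a closer crop.

Run:
```python
from h import *
px=load('w1')['px'];cv2.imwrite('pics/w1c.png',cv2.resize(px[35:280,225:355],None,fx=2.4*1,fy=2.4,interpolation=cv2.INTER_CUBIC))
```

```text
(no output)
```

View pics/w1c.png

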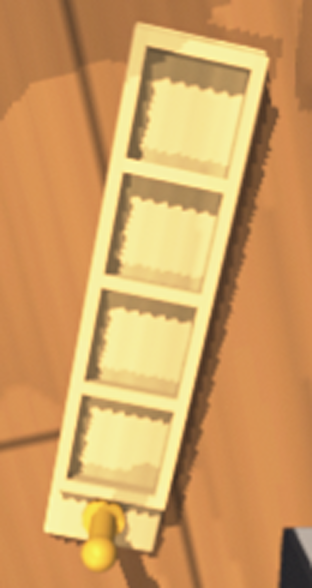

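Call:
servo_tool(motion=[{"wx":0,"wy":0,"wz":0.019,"tx":-0.036,"ty":0.007,"tz":0,"hand":60},{"wx":0,"wy":0,"wz":0.019,"tx":-0.036,"ty":0.008,"tz":0,"hand":60},{"wx":0,"wy":0,"wz":0.019,"tx":-0.036,"ty":0.009,"tz":0,"hand":60},{"wx":0,"wy":0,"wz":0.019,"tx":-0.035,"ty":0.009,"tz":0,"hand":60},{"wx":0,"wy":0,"wz":0.019,"tx":-0.035,"ty":0.01,"tz":0,"hand":60},{"wx":0,"wy":0,"wz":0.019,"tx":-0.035,"ty":0.011,"tz":0,"hand":60},{"wx":0,"wy":0,"wz":0.019,"tx":-0.035,"ty":0.011,"tz":0,"hand":60},{"wx":0,"wy":0,"wz":0.019,"tx":-0.035,"ty":0.012,"tz":0,"hand":60}])

```text
clock: 2.2
tcp_pos: [0.5616, -0.1209, 0.2272]
orientation: [[0.331, 0.944, -0.015], [0.944, -0.331, 0.006], [0.001, -0.016, -1.0]]
wrist_force: [1.1, 0.5, -0.3]
width: 0.0603
```

Call:
servo_tool(motion=[{"wx":0,"wy":0,"wz":0.019,"tx":-0.034,"ty":0.013,"tz":0,"hand":60},{"wx":0,"wy":0,"wz":0,"tx":-0.03,"ty":0,"tz":0,"hand":60},{"wx":0,"wy":0,"wz":0,"tx":0,"ty":0,"tz":0,"hand":60},{"wx":0,"wy":0,"wz":0,"tx":0,"ty":0,"tz":0,"hand":60}])

```text
clock: 2.53
tcp_pos: [0.55, -0.1941, 0.2263]
orientation: [[0.355, 0.935, -0.016], [0.935, -0.355, 0.003], [-0.003, -0.016, -1.0]]
wrist_force: [-0.2, 1.5, 0.4]
width: 0.0601
```

Run:
```python
from h import *
st();grab('wrist','w2');st()
px=load('w2')['px'];cv2.imwrite('pics/w2b.png',px)
```

```text
2.5333 [ 0.55   -0.1941  0.2263] [[0.355, 0.935, -0.016], [0.935, -0.355, 0.003], [-0.003, -0.016, -1.0]] [-0.2  1.5  0.4] 0.06007953285646747
2.5833 [ 0.5495 -0.1947  0.2264] [[0.355, 0.935, -0.016], [0.935, -0.355, 0.002], [-0.004, -0.016, -1.0]] [-0.6 -1.1 -0.9] 0.06033206793640497
```

View pics/w2.png

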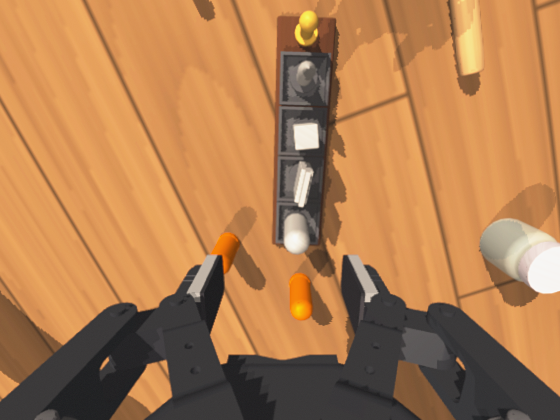

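Run:
```python
from h import *
d=load('w2')
p=[.5736,-.1725,-.3913]
L=np.array([(31,149,12),(-31,149,12),(-31,-111,12),(0,127,55),(0,0,0)])/1e3
print(proj(d,place(p,L)).round(), proj(d,[.55,-.194,0]))
P=cloud(d)
for n,(u,v) in dict(post=(308,18),pt=(305,66),sq=(306,135),bl=(304,180),dm=(296,235)).items(): print(n,np.round(P[v,u],4), np.round(P[v-2:v+3,u-2:u+3,2],3).min(),P[v-2:v+3,u-2:u+3,2].max())
px=d['px'];cv2.imwrite('pics/w2c.png',cv2.resize(px[5:255,260:350],None,fx=2.4,fy=2.4,interpolation=cv2.INTER_CUBIC))
uv=uncrop([(138,24),(268,53),(58,490),(162,508),(98,552)],2.4,(225,35))
e=load('w1')
print(fit(e,[(31,-111,22),(-31,-111,22),(31,111,22),(-31,111,22),(0,127,53)],uv,[.575,.182,2.728]))
print(fit(e,[(31,-111,22),(-31,-111,22),(31,111,22),(-31,111,22),(0,127,53)],uv[[1,0,3,2,4]],[.575,.182,2.728]))
```

```text
[[331.  15.]
 [272.  13.]
 [268. 243.]
 [303.  26.]
 [295. 156.]] [[283.43973593 178.91317182]]
post [ 0.6274 -0.053   0.0641] 0.061 0.06470490160481446
pt [ 0.5804 -0.125   0.3687] 0.087 0.36867093897558034
sq [ 0.5908 -0.1471  0.0851] 0.083 0.08618664445113272
bl [ 0.575  -0.1858  0.0856] 0.078 0.09122471640636115
dm [ 0.5484 -0.2368  0.0839] 0.081 0.08525146708983228
(array([0.57906618, 0.1833278 , 2.72587373]), array([[-1.8,  0.3],
       [ 1.6,  0.9],
       [-2.9, -1.5],
       [ 2.1,  0. ],
       [ 1. ,  0. ]]))
(array([0.57900444, 0.18208016, 2.72456531]), array([[-55.6, -10.5],
       [ 56. ,  14.4],
       [-46.1,  -8.2],
       [ 45.4,   8.4],
       [  1.1,   1. ]]))
```

View pics/w2c.png

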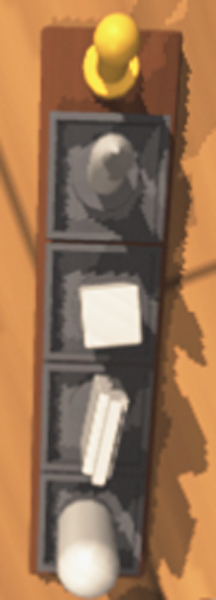

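Run:
```python
from h import *
d=load('w2')
uv=uncrop([(183,33),(42,27),(30,570),(177,121),(50,113),(119,30)],2.4,(260,5))
L=[(31,149,12),(-31,149,12),(-31,-111,12),(26,107,26),(-26,107,26),(0,127,55)]
p,res=fit(d,L,uv,[.573,-.172,-.39]);print(p,np.degrees(p[2]),res)
Q=cloud(d)
# stakes: points above z .06
for nm,(u0,u1,v0,v1),zl,zh in [('pt',(285,330,50,105),.04,.075),('sq',(285,330,115,155),.07,.095),('bl',(285,320,158,212),.07,.088),('dm',(275,320,205,255),.05,.09)]:
    S=Q[v0:v1,u0:u1].reshape(-1,3);m=(S[:,2]>zl)&(S[:,2]<zh);S=S[m];c=S.mean(0)
    print(nm,m.sum(),c,cv2.minAreaRect(S[:,:2].astype(np.float32)*1000), 'rack', )
    t=S[:,:2]-p[:2];cc,s=np.cos(p[2]),np.sin(p[2]);rr=np.c_[cc*t[:,0]+s*t[:,1],-s*t[:,0]+cc*t[:,1]]*1000
    print(np.percentile(rr,[2,50,98],axis=0).round(1).tolist())
    if nm=='sq':print(np.round(S[::12],3))
```

```text
[ 0.57944197 -0.1734405  -0.39333741] -22.536573320289676 [[ 1.3 -4.7]
 [ 0.5 -4.2]
 [-0.   0.2]
 [-2.1 -0.3]
 [ 0.5  1.3]
 [-0.1  7. ]]
pt 60 [ 0.60605593 -0.09875958  0.05797961] ((607.7193603515625, -97.6795654296875), (7.03523588180542, 14.543929100036621), 50.202430725097656) rack
[[-9.1, 77.2], [-4.7, 78.4], [2.7, 84.2]]
sq 599 [ 0.59073825 -0.14835438  0.08474216] ((590.8526611328125, -148.79238891601562), (22.094268798828125, 22.119789123535156), 74.65229797363281) rack
[[-9.9, 16.6], [0.9, 27.7], [11.5, 38.2]]
[[ 0.603 -0.141  0.072]
 [ 0.602 -0.141  0.085]
 [ 0.592 -0.138  0.085]
 [ 0.602 -0.142  0.084]
 [ 0.592 -0.139  0.085]
 [ 0.602 -0.143  0.085]
 [ 0.591 -0.14   0.084]
 [ 0.602 -0.144  0.085]
 [ 0.591 -0.141  0.086]
 [ 0.601 -0.145  0.084]
 [ 0.59  -0.141  0.085]
 [ 0.6   -0.145  0.085]
 [ 0.589 -0.142  0.086]
 [ 0.599 -0.146  0.084]
 [ 0.588 -0.142  0.085]
 [ 0.598 -0.146  0.086]
 [ 0.587 -0.143  0.085]
 [ 0.597 -0.147  0.084]
 [ 0.585 -0.143  0.085]
 [ 0.596 -0.147  0.085]
 [ 0.585 -0.144  0.086]
 [ 0.595 -0.148  0.085]
 [ 0.585 -0.145  0.086]
 [ 0.595 -0.149  0.085]
[... 316 characters left out ...]
0.595 -0.155  0.084]
 [ 0.584 -0.152  0.086]
 [ 0.594 -0.156  0.085]
 [ 0.584 -0.153  0.085]
 [ 0.594 -0.157  0.085]
 [ 0.583 -0.154  0.085]
 [ 0.594 -0.158  0.084]
 [ 0.583 -0.155  0.086]
 [ 0.593 -0.159  0.086]
 [ 0.583 -0.156  0.085]
 [ 0.593 -0.16   0.084]
 [ 0.583 -0.157  0.085]
 [ 0.594 -0.161  0.084]]
bl 288 [ 0.57245091 -0.19141631  0.07895269] ((572.6237182617188, -193.46630859375), (34.372352600097656, 12.028682708740234), 58.094635009765625) rack
[[-6.2, -36.5], [-0.9, -19.4], [8.7, -3.8]]
dm 710 [ 0.5475032  -0.24167858  0.07787132] ((555.816650390625, -235.4559326171875), (54.55049133300781, 26.72133445739746), 47.6883430480957) rack
[[-15.4, -90.0], [-3.3, -74.1], [9.1, -66.9]]
```

Run:
```python
from h import *
d=load('top0');Q=cloud(d)
def rect(S,lo,hi):
    m=(S[:,2]>lo)&(S[:,2]<hi);return m.sum(),cv2.minAreaRect(S[m][:,:2].astype(np.float32)*1000)
print('top sq',rect(Q[165:200,322:348].reshape(-1,3),.078,.092))
print('top bl',rect(Q[175:205,345:375].reshape(-1,3),.070,.095))
S=Q[150:245,100:250].reshape(-1,3);print('top new',rect(S[(S[:,0]>.4)&(S[:,0]<.7)],.017,.026))
d=load('w1');Q=cloud(d);S=Q[40:270,230:345].reshape(-1,3)
print('w1 new',rect(S,.0185,.026), rect(S,.045,.07))
m=(S[:,2]>.0185)&(S[:,2]<.026);
def prof(p):
    t=S[m][:,:2]-p[:2];c,s=np.cos(p[2]),np.sin(p[2]);return np.c_[c*t[:,0]+s*t[:,1],-s*t[:,0]+c*t[:,1]]*1000
rr=prof([.579,.1833,2.7259]);print(np.percentile(rr,[1,5,50,95,99],axis=0).round(1).T.tolist())
import collections
print(np.histogram(rr[:,1],bins=np.arange(-120,130,4)))
print(np.histogram(rr[:,0],bins=np.arange(-40,42,4)))
d=load('w2');Q=cloud(d);S=Q[5:255,260:350].reshape(-1,3)
print('w2 post',rect(S[(S[:,1]>-.08)],.05,.07)); print(rect(S,.022,.03))
```

```text
top sq (np.int64(145), ((587.5543212890625, -146.45834350585938), (21.90058135986328, 21.723915100097656), 75.654052734375))
top bl (np.int64(136), ((569.6362915039062, -191.6586151123047), (34.29412078857422, 12.87717342376709), 57.371219635009766))
top new (np.int64(1107), ((570.1558837890625, 171.7470245361328), (249.73193359375, 61.10271453857422), 66.19612121582031))
w1 new (np.int64(3331), ((576.0684204101562, 175.4913330078125), (236.6024932861328, 60.227725982666016), 66.12035369873047)) (np.int64(147), ((528.291259765625, 69.15989685058594), (10.714580535888672, 17.67033576965332), 75.10067749023438))
[[-30.2, -29.3, -0.2, 28.6, 29.4], [-109.2, -106.9, -6.3, 108.6, 112.5]]
(array([  0,   0, 104, 227,  92,  48,  50,  45,  47,  44,  47,  43,  45,
        46,  43,  42, 197, 129,  38,  44,  40,  39,  41,  42,  39,  40,
        40,  36,  38, 110, 180,  53,  37,  38,  37,  33,  36,  34,  36,
        34,  33,  35,  34, 170, 115,  27,  33,  33,  32,  33,  30,  29,
        31,  28,  31,  29, 107, 144,  17,   0,  19,   7]), array([-120, -116, -112, -108, -104, -100,  -96,  -92,  -88,  -84,  -80,
        -76,  -72,  -68,  -64,  -60,  -56,  -52,  -48,  -44,  -40,  -36,
        -32,  -28,  -24,  -20,  -16,  -12,   -8,   -4,    0,    4,    8,
         12,   16,   20,   24,   28,   32,   36,   40,   44,   48,   52,
         56,   60,   64,   68,   72,   76,   80,   84,   88,   92,   96,
        100,  104,  108,  112,  116,  120,  124,  128]))
(array([  0,   0, 364, 663, 123, 103, 102,  99, 109, 109, 105, 108, 105,
       100, 104, 187, 683, 267,   0,   0]), array([-40, -36, -32, -28, -24, -20, -16, -12,  -8,  -4,   0,   4,   8,
        12,  16,  20,  24,  28,  32,  36,  40]))
w2 post (np.int64(355), ((627.5466918945312, -53.675331115722656), (17.633508682250977, 16.645751953125), 73.11932373046875))
(np.int64(2597), ((583.616455078125, -162.34637451171875), (233.81686401367188, 52.10704803466797), 67.50930786132812))
```

```bash
cat >> h.py <<'E'
def rev(S,zs,rs,p0,lo,hi):
    m=(S[:,2]>lo)&(S[:,2]<hi)&(np.hypot(S[:,0]-p0[0],S[:,1]-p0[1])<.03);S=S[m]
    f=lambda p:np.hypot(S[:,0]-p[0],S[:,1]-p[1])-np.interp(S[:,2],zs,rs)
    s=least_squares(f,p0,loss='soft_l1',f_scale=.001);return s.x,len(S),np.median(abs(f(s.x)))
E
python3 - <<'E'
from h import *
S=cloud(load('w2'))[5:260,260:350].reshape(-1,3)
z=np.linspace(60,71.9,20);R=(14**2+144)/24
zs=np.r_[8.1,60,z]+15;rs=np.r_[14,14,np.sqrt(np.maximum(R**2-(z-(72-R))**2,0))]
print('dome',rev(S,zs/1e3,rs/1e3,[.548,-.2458],.03,.086))
zs=np.array([8.1,64,82])+15;rs=np.array([8,8,.0])
print('pt',rev(S,zs/1e3,rs/1e3,[.610,-.0962],.03,.096))
plan([(.5909,-.1488,.2)],-15.35)
E
```

```text
dome (array([ 0.545973  , -0.24711734]), 703, np.float64(0.000347162158917105))
pt (array([ 0.61033242, -0.09431531]), 311, np.float64(0.0004783934612081703))
rows 2 da 5.5 clock 2.5833
1 tx 0.029 ty 0.011 tz 0.013 wz -0.045
2 tx 0.028 ty 0.013 tz 0.013 wz -0.045
```

```bash
cat >> h.py <<'E'
def tilt():
    R=np.array(r.sense()['orientation']);w=R.T@np.cross(R[:,2],[0,0,-1.]);w=np.degrees(w)/60
    print('tilt fix wx %.3f wy %.3f'%(w[0],w[1]))
_plan=plan
def plan(*a,**k):
    tilt();_plan(*a,**k)
E
python3 - <<'E'
from h import *
plan([(.5909,-.1488,.14)],-15.35)
E
```

```text
tilt fix wx -0.015 wy 0.004
rows 3 da 5.5 clock 2.5833
1 tx 0.019 ty 0.007 tz 0.029 wz -0.030
2 tx 0.019 ty 0.008 tz 0.029 wz -0.030
3 tx 0.019 ty 0.009 tz 0.029 wz -0.030
```

Call:
servo_tool(motion=[{"wx":-0.015,"wy":0.004,"wz":-0.03,"tx":0.019,"ty":0.007,"tz":0.029,"hand":60},{"wx":0,"wy":0,"wz":-0.03,"tx":0.019,"ty":0.008,"tz":0.029,"hand":60},{"wx":0,"wy":0,"wz":-0.03,"tx":0.019,"ty":0.009,"tz":0.029,"hand":60},{"wx":0,"wy":0,"wz":0,"tx":0,"ty":0,"tz":0,"hand":60},{"wx":0,"wy":0,"wz":0,"tx":0,"ty":0,"tz":0,"hand":60}])

```text
clock: 3.0
tcp_pos: [0.5949, -0.1381, 0.1378]
orientation: [[0.25, 0.968, 0.006], [0.968, -0.25, 0.005], [0.006, 0.004, -1.0]]
wrist_force: [0.3, -1.9, 1.0]
width: 0.06
```

Run:
```python
from h import *
st();plan([(.5909,-.1488,.04)],-15.35,step=26)
```

```text
3.0 [ 0.5949 -0.1381  0.1378] [[0.25, 0.968, 0.006], [0.968, -0.25, 0.005], [0.006, 0.004, -1.0]] [ 0.3 -1.9  1. ] 0.06000525771718569
tilt fix wx 0.004 wy -0.006
rows 4 da -0.9 clock 3.0
1 tx -0.003 ty -0.000 tz 0.024 wz 0.004
2 tx -0.003 ty -0.000 tz 0.024 wz 0.004
3 tx -0.003 ty -0.000 tz 0.024 wz 0.004
4 tx -0.003 ty -0.000 tz 0.024 wz 0.004
```

Call:
servo_tool(motion=[{"wx":0.004,"wy":-0.006,"wz":0.015,"tx":-0.011,"ty":-0.001,"tz":0.015,"hand":60},{"wx":0,"wy":0,"wz":0,"tx":0,"ty":0,"tz":0.02,"hand":60},{"wx":0,"wy":0,"wz":0,"tx":0,"ty":0,"tz":0.02,"hand":60},{"wx":0,"wy":0,"wz":0,"tx":0,"ty":0,"tz":0.005,"hand":60},{"wx":0,"wy":0,"wz":0,"tx":0,"ty":0,"tz":0,"hand":60}])

```text
clock: 3.42
tcp_pos: [0.5921, -0.1483, 0.0772]
orientation: [[0.264, 0.965, 0.003], [0.965, -0.264, -0.002], [-0.001, 0.004, -1.0]]
wrist_force: [-0.2, -0.1, 0.8]
width: 0.0602
```

Run:
```python
from h import *
st();plan([(.5909,-.1488,.04)],-15.35,step=26)
```

```text
3.4167 [ 0.5921 -0.1483  0.0772] [[0.264, 0.965, 0.003], [0.965, -0.264, -0.002], [-0.001, 0.004, -1.0]] [-0.2 -0.1  0.8] 0.06015109790049825
tilt fix wx 0.003 wy 0.001
rows 2 da -0.1 clock 3.4167
1 tx -0.000 ty -0.000 tz 0.019 wz 0.000
2 tx -0.000 ty -0.000 tz 0.019 wz 0.000
```

Call:
servo_tool(motion=[{"wx":0,"wy":0,"wz":0,"tx":0,"ty":-0.001,"tz":0.018,"hand":60},{"wx":0,"wy":0,"wz":0,"tx":0,"ty":0,"tz":0.015,"hand":45},{"wx":0,"wy":0,"wz":0,"tx":0,"ty":0,"tz":0.004,"hand":35},{"wx":0,"wy":0,"wz":0,"tx":0,"ty":0,"tz":0,"hand":30}], newtons=40)

```text
clock: 3.75
tcp_pos: [0.5928, -0.1516, 0.0439]
orientation: [[0.268, 0.964, 0.009], [0.964, -0.267, -0.003], [-0.001, 0.01, -1.0]]
wrist_force: [-0.7, -0.1, -0.1]
width: 0.0299
```

Run:
```python
from h import *
st();grab('wrist','w3');grab('scene','s3')
```

```text
3.75 [ 0.5928 -0.1516  0.0439] [[0.268, 0.964, 0.009], [0.964, -0.267, -0.003], [-0.001, 0.01, -1.0]] [-0.7 -0.1 -0.1] 0.029857480657902925
```

View pics/w3.png

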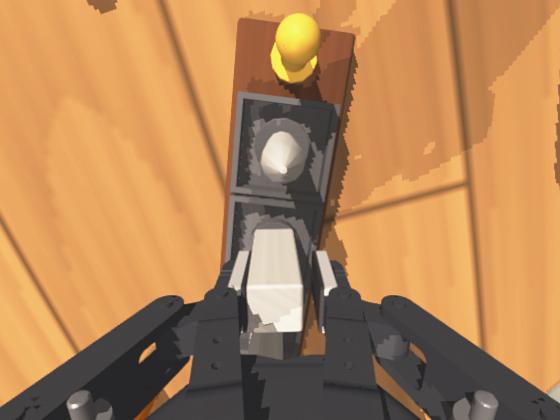

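The square stake sits between the pads at (275,280), with both pads parallel to it. I'll close on it and lift.

Call:
servo_tool(motion=[{"wx":0,"wy":0,"wz":0,"tx":0.002,"ty":-0.001,"tz":0,"hand":24},{"wx":0,"wy":0,"wz":0,"tx":0,"ty":0,"tz":0,"hand":10},{"wx":0,"wy":0,"wz":0,"tx":0,"ty":0,"tz":0,"hand":10},{"wx":0,"wy":0,"wz":0,"tx":0,"ty":0,"tz":0,"hand":10},{"wx":0,"wy":0,"wz":0,"tx":0,"ty":0,"tz":-0.01,"hand":10},{"wx":0,"wy":0,"wz":0,"tx":0,"ty":0,"tz":-0.02,"hand":10},{"wx":0,"wy":0,"wz":0,"tx":0,"ty":0,"tz":-0.03,"hand":10},{"wx":0,"wy":0,"wz":0,"tx":0,"ty":0,"tz":-0.035,"hand":10}], newtons=50)

```text
clock: 4.52
tcp_pos: [0.5876, -0.1477, 0.1392]
orientation: [[0.268, 0.964, -0.001], [0.964, -0.268, -0.003], [-0.003, -0.0, -1.0]]
wrist_force: [0.5, -0.1, -1.8]
width: 0.0213
```

Run:
```python
from h import *
st();grab('wrist','w4');plan([(.58,-.12,.21),(.567,.158,.21)],-23.8,step=36)
```

```text
4.5167 [ 0.5876 -0.1477  0.1392] [[0.268, 0.964, -0.001], [0.964, -0.268, -0.003], [-0.003, -0.0, -1.0]] [ 0.5 -0.1 -1.8] 0.021316700934505953
tilt fix wx 0.012 wy 0.001
rows 10 da -8.3 clock 4.5667
1 tx 0.012 ty -0.010 tz -0.031 wz 0.014
2 tx 0.012 ty -0.010 tz -0.031 wz 0.014
3 tx 0.033 ty -0.012 tz -0.000 wz 0.014
4 tx 0.033 ty -0.012 tz -0.000 wz 0.014
5 tx 0.032 ty -0.013 tz -0.000 wz 0.014
6 tx 0.032 ty -0.013 tz -0.000 wz 0.014
7 tx 0.032 ty -0.014 tz -0.000 wz 0.014
8 tx 0.032 ty -0.014 tz -0.000 wz 0.014
9 tx 0.032 ty -0.015 tz -0.000 wz 0.014
10 tx 0.031 ty -0.015 tz -0.000 wz 0.014
```

View pics/w4.png

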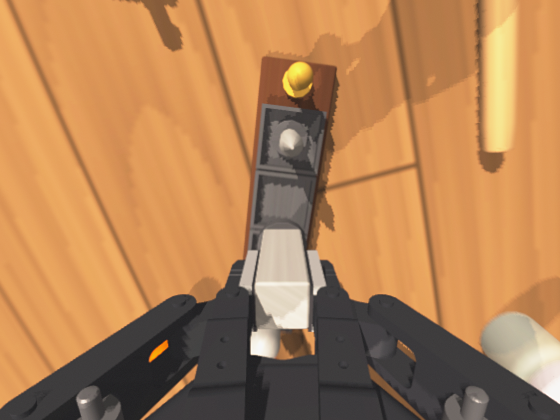

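Run:
```python
from h import *
plan([(.58,-.12,.17),(.567,.158,.17)],-19,step=38)
```

```text
tilt fix wx 0.012 wy 0.001
rows 10 da -3.5 clock 4.5667
1 tx 0.012 ty -0.010 tz -0.011 wz 0.006
2 tx 0.012 ty -0.010 tz -0.011 wz 0.006
3 tx 0.033 ty -0.011 tz -0.000 wz 0.006
4 tx 0.033 ty -0.011 tz -0.000 wz 0.006
5 tx 0.033 ty -0.012 tz -0.000 wz 0.006
6 tx 0.033 ty -0.012 tz -0.000 wz 0.006
7 tx 0.033 ty -0.012 tz -0.000 wz 0.006
8 tx 0.033 ty -0.012 tz -0.000 wz 0.006
9 tx 0.032 ty -0.012 tz -0.000 wz 0.006
10 tx 0.032 ty -0.013 tz -0.000 wz 0.006
```

Call:
servo_tool(motion=[{"wx":0.008,"wy":0.001,"wz":0.006,"tx":0.012,"ty":-0.01,"tz":-0.011,"hand":10},{"wx":0,"wy":0,"wz":0.006,"tx":0.02,"ty":-0.01,"tz":-0.01,"hand":10},{"wx":0,"wy":0,"wz":0.006,"tx":0.033,"ty":-0.011,"tz":0,"hand":10},{"wx":0,"wy":0,"wz":0.006,"tx":0.033,"ty":-0.011,"tz":0,"hand":10},{"wx":0,"wy":0,"wz":0.006,"tx":0.033,"ty":-0.012,"tz":0,"hand":10},{"wx":0,"wy":0,"wz":0.006,"tx":0.033,"ty":-0.012,"tz":0,"hand":10},{"wx":0,"wy":0,"wz":0.006,"tx":0.033,"ty":-0.012,"tz":0,"hand":10},{"wx":0,"wy":0,"wz":0.006,"tx":0.033,"ty":-0.012,"tz":0,"hand":10}])

```text
clock: 5.23
tcp_pos: [0.5795, 0.09, 0.1823]
orientation: [[0.342, 0.939, 0.026], [0.94, -0.342, -0.006], [0.003, 0.026, -1.0]]
wrist_force: [0.9, 0.0, -1.8]
width: 0.0213
```

Run:
```python
from h import *
st();plan([(.567,.158,.16)],-19,step=20)
```

```text
5.2333 [0.5795 0.09   0.1823] [[0.342, 0.939, 0.026], [0.94, -0.342, -0.006], [0.003, 0.026, -1.0]] [ 0.9  0.  -1.8] 0.02125526329952299
tilt fix wx 0.025 wy -0.003
rows 4 da 1.0 clock 5.2333
1 tx 0.015 ty -0.009 tz 0.006 wz -0.004
2 tx 0.015 ty -0.009 tz 0.006 wz -0.004
3 tx 0.015 ty -0.009 tz 0.006 wz -0.004
4 tx 0.015 ty -0.009 tz 0.006 wz -0.004
```

Call:
servo_tool(motion=[{"wx":0.02,"wy":-0.003,"wz":0,"tx":0.018,"ty":-0.012,"tz":0.006,"hand":10},{"wx":0,"wy":0,"wz":0,"tx":0.014,"ty":-0.01,"tz":0.008,"hand":10},{"wx":0,"wy":0,"wz":0,"tx":0.008,"ty":-0.008,"tz":0.008,"hand":10},{"wx":0,"wy":0,"wz":0,"tx":0,"ty":0,"tz":0,"hand":10},{"wx":0,"wy":0,"wz":0,"tx":0,"ty":0,"tz":0,"hand":10}])

```text
clock: 5.65
tcp_pos: [0.5638, 0.1523, 0.1624]
orientation: [[0.328, 0.945, 0.009], [0.945, -0.328, 0.005], [0.007, 0.007, -1.0]]
wrist_force: [1.1, -0.7, -1.4]
width: 0.0214
```

Run:
```python
from h import *
st();grab('wrist','w5');st();plan([(.567,.158,.06)],-19,step=25)
```

```text
5.65 [0.5638 0.1523 0.1624] [[0.328, 0.945, 0.009], [0.945, -0.328, 0.005], [0.007, 0.007, -1.0]] [ 1.1 -0.7 -1.4] 0.021409860866600326
5.7 [0.5637 0.152  0.1622] [[0.328, 0.945, 0.008], [0.945, -0.328, 0.005], [0.007, 0.006, -1.0]] [-0.6  1.1 -2.3] 0.021354907419187216
tilt fix wx 0.006 wy -0.007
rows 5 da 0.2 clock 5.7
1 tx 0.001 ty 0.000 tz 0.020 wz -0.001
2 tx 0.001 ty 0.000 tz 0.020 wz -0.001
3 tx 0.001 ty 0.000 tz 0.020 wz -0.001
4 tx 0.001 ty 0.000 tz 0.020 wz -0.001
5 tx 0.001 ty 0.000 tz 0.020 wz -0.001
```

View pics/w5.png

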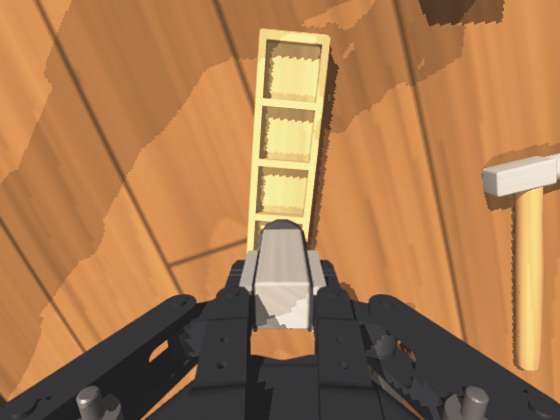

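Run:
```python
from h import *
d=load('w5');s=r.sense()
print('tcp ground',proj(d,[.5638,.1523,.01]))
for p in ([.578,.183,2.7259],[.5748,.1824,2.7284]):
  print(proj(d,place(p,np.array([(0,-81,10),(0,-27,10),(0,27,10),(-30,-111,22),(30,-111,22)])/1e3)).round(1).tolist())
Q=cloud(d);S=Q[25:235,235:340].reshape(-1,3)
m=(S[:,2]>.0185)&(S[:,2]<.027)
for p in ([.578,.183,2.7259],):
    t=S[m][:,:2]-p[:2];c,s_=np.cos(p[2]),np.sin(p[2]);rr=np.c_[c*t[:,0]+s_*t[:,1],-s_*t[:,0]+c*t[:,1]]*1000
    print(np.percentile(rr,[1,3,50,97,99],axis=0).round(1).T.tolist())
    i=abs(rr[:,0])<18; h,b=np.histogram(rr[i,1],bins=np.arange(-120,60,1.));print([(int(b[k]),int(h[k])) for k in range(len(h)) if h[k]>15])
    for lo,hi in((-100,-60),(-40,0)):
        j=(rr[:,1]>lo)&(rr[:,1]<hi);h,b=np.histogram(rr[j,0],bins=np.arange(-36,37,2.));print(list(zip(b.astype(int).tolist(),h.tolist())))
```

```text
tcp ground [[279.19348765 195.20192494]]
[[290.0, 72.6], [284.9, 133.5], [280.3, 188.7], [328.9, 35.9], [258.0, 29.1]]
[[286.6, 74.5], [281.9, 135.2], [277.6, 190.2], [325.2, 37.8], [254.3, 31.3]]
[[-30.8, -30.4, 0.4, 28.3, 28.7], [-109.7, -108.7, -37.6, 59.7, 67.5]]
[(-110, 56), (-109, 56), (-108, 59), (-107, 55), (-106, 56), (-105, 56), (-57, 28), (-56, 48), (-55, 45), (-54, 49), (-53, 47), (-52, 48), (-51, 28), (-3, 27), (-2, 40), (-1, 45), (0, 35), (1, 43), (2, 40), (3, 36), (51, 38), (52, 40), (53, 34), (54, 31), (56, 19)]
[(-36, 0), (-34, 0), (-32, 40), (-30, 113), (-28, 109), (-26, 100), (-24, 0), (-22, 0), (-20, 0), (-18, 0), (-16, 0), (-14, 0), (-12, 0), (-10, 0), (-8, 0), (-6, 0), (-4, 0), (-2, 0), (0, 0), (2, 0), (4, 0), (6, 0), (8, 0), (10, 0), (12, 0), (14, 0), (16, 0), (18, 0), (20, 0), (22, 77), (24, 113), (26, 113), (28, 52), (30, 0), (32, 0), (34, 0)]
[(-36, 0), (-34, 0), (-32, 57), (-30, 96), (-28, 94), (-26, 59), (-24, 7), (-22, 7), (-20, 7), (-18, 5), (-16, 6), (-14, 6), (-12, 6), (-10, 6), (-8, 6), (-6, 4), (-4, 9), (-2, 6), (0, 6), (2, 6), (4, 6), (6, 5), (8, 7), (10, 7), (12, 8), (14, 6), (16, 7), (18, 6), (20, 6), (22, 68), (24, 97), (26, 96), (28, 42), (30, 0), (32, 0), (34, 0)]
```

Call:
servo_tool(motion=[{"wx":0.006,"wy":-0.007,"wz":0,"tx":0.004,"ty":0.002,"tz":0.02,"hand":10},{"wx":0,"wy":0,"wz":0,"tx":0.002,"ty":0,"tz":0.028,"hand":10},{"wx":0,"wy":0,"wz":0,"tx":0,"ty":0,"tz":0.025,"hand":10},{"wx":0,"wy":0,"wz":0,"tx":0,"ty":0,"tz":0.015,"hand":10},{"wx":0,"wy":0,"wz":0,"tx":0,"ty":0,"tz":0.003,"hand":10},{"wx":0,"wy":0,"wz":0,"tx":0,"ty":0,"tz":0,"hand":10}])

```text
clock: 6.2
tcp_pos: [0.5748, 0.1451, 0.0739]
orientation: [[0.343, 0.939, 0.011], [0.939, -0.343, -0.002], [0.002, 0.011, -1.0]]
wrist_force: [0.3, 0.1, -0.4]
width: 0.0212
```

Run:
```python
from h import *
st();plan([(.5681,.1579,.04)],-19,step=25)
```

```text
6.2 [0.5748 0.1451 0.0739] [[0.343, 0.939, 0.011], [0.939, -0.343, -0.002], [0.002, 0.011, -1.0]] [ 0.3  0.1 -0.4] 0.02123184794171192
tilt fix wx 0.010 wy -0.002
rows 2 da 1.1 clock 6.2
1 tx 0.005 ty -0.005 tz 0.017 wz -0.009
2 tx 0.005 ty -0.005 tz 0.017 wz -0.009
```

Call:
servo_tool(motion=[{"wx":0.008,"wy":-0.002,"wz":-0.01,"tx":0.01,"ty":-0.01,"tz":0,"hand":10},{"wx":0,"wy":0,"wz":0,"tx":0,"ty":0,"tz":0.003,"hand":10},{"wx":0,"wy":0,"wz":0,"tx":0,"ty":0,"tz":0,"hand":10}])

```text
clock: 6.45
tcp_pos: [0.5708, 0.1562, 0.0738]
orientation: [[0.337, 0.941, 0.005], [0.941, -0.337, -0.0], [0.001, 0.005, -1.0]]
wrist_force: [-1.2, -0.5, -1.6]
width: 0.0211
```

Run:
```python
from h import *
st();plan([(.5681,.1579,.04)],-19,step=25)
```

```text
6.45 [0.5708 0.1562 0.0738] [[0.337, 0.941, 0.005], [0.941, -0.337, -0.0], [0.001, 0.005, -1.0]] [-1.2 -0.5 -1.6] 0.0211346616193002
tilt fix wx 0.005 wy -0.001
rows 2 da 0.7 clock 6.45
1 tx 0.000 ty -0.002 tz 0.017 wz -0.006
2 tx 0.000 ty -0.002 tz 0.017 wz -0.006
```

Call:
servo_tool(motion=[{"wx":0.004,"wy":0,"wz":-0.005,"tx":0.001,"ty":-0.003,"tz":0.01,"hand":10},{"wx":0,"wy":0,"wz":0,"tx":0.001,"ty":0,"tz":0.01,"hand":10},{"wx":0,"wy":0,"wz":0,"tx":0,"ty":0,"tz":0.007,"hand":10},{"wx":0,"wy":0,"wz":0,"tx":0,"ty":0,"tz":0.002,"hand":10}])

```text
clock: 6.78
tcp_pos: [0.5707, 0.1615, 0.0456]
orientation: [[0.33, 0.944, 0.007], [0.944, -0.33, 0.005], [0.007, 0.005, -1.0]]
wrist_force: [0.1, -0.6, -2.1]
width: 0.0218
```

Run:
```python
from h import *
st();plan([(.5681,.1579,.04)],-19,step=25)
```

```text
6.7833 [0.5707 0.1615 0.0456] [[0.33, 0.944, 0.007], [0.944, -0.33, 0.005], [0.007, 0.005, -1.0]] [ 0.1 -0.6 -2.1] 0.02179671134207266
tilt fix wx 0.005 wy -0.006
rows 1 da 0.3 clock 6.7833
1 tx -0.004 ty -0.001 tz 0.006 wz -0.004
```

Within 4 mm of the target laterally, with the foot about 7 mm above the floor. I'll lower it slowly and watch for contact.

Call:
servo_tool(motion=[{"wx":0.004,"wy":-0.005,"wz":0,"tx":-0.004,"ty":-0.002,"tz":0.002,"hand":10},{"wx":0,"wy":0,"wz":0,"tx":0,"ty":0,"tz":0.003,"hand":10},{"wx":0,"wy":0,"wz":0,"tx":0,"ty":0,"tz":0.002,"hand":10}])

```text
clock: 7.03
tcp_pos: [0.5666, 0.1578, 0.041]
orientation: [[0.33, 0.944, -0.003], [0.944, -0.33, 0.001], [-0.0, -0.003, -1.0]]
wrist_force: [-5.8, -0.4, 17.3]
width: 0.0216
```

Call:
servo_tool(motion=[{"wx":0,"wy":0,"wz":0,"tx":0,"ty":0,"tz":0.002,"hand":10},{"wx":0,"wy":0,"wz":0,"tx":0,"ty":0,"tz":0,"hand":10}])

```text
clock: 7.2
tcp_pos: [0.5668, 0.1577, 0.0418]
orientation: [[0.33, 0.944, -0.003], [0.944, -0.33, 0.002], [0.001, -0.004, -1.0]]
wrist_force: [-0.1, 0.0, -1.9]
width: 0.0213
```

Call:
servo_tool(motion=[{"wx":0,"wy":0,"wz":0,"tx":0,"ty":0,"tz":0.002,"hand":10}])

```text
clock: 7.28
tcp_pos: [0.5675, 0.1576, 0.041]
orientation: [[0.331, 0.944, -0.002], [0.944, -0.331, 0.003], [0.002, -0.003, -1.0]]
wrist_force: [-5.8, -0.7, 17.9]
width: 0.0215
```

Call:
servo_tool(motion=[{"wx":0,"wy":0,"wz":0,"tx":0,"ty":0,"tz":0.001,"hand":10}])

```text
clock: 7.37
tcp_pos: [0.5675, 0.1576, 0.0411]
orientation: [[0.331, 0.944, -0.003], [0.944, -0.331, 0.004], [0.003, -0.004, -1.0]]
wrist_force: [-4.9, -0.4, 8.7]
width: 0.0216
```

Call:
servo_tool(motion=[{"wx":0,"wy":0,"wz":0,"tx":0,"ty":0,"tz":0,"hand":24},{"wx":0,"wy":0,"wz":0,"tx":0,"ty":0,"tz":0,"hand":30},{"wx":0,"wy":0,"wz":0,"tx":0,"ty":0,"tz":0,"hand":45},{"wx":0,"wy":0,"wz":0,"tx":0,"ty":0,"tz":-0.005,"hand":60},{"wx":0,"wy":0,"wz":0,"tx":0,"ty":0,"tz":-0.02,"hand":60},{"wx":0,"wy":0,"wz":0,"tx":0,"ty":0,"tz":-0.03,"hand":60},{"wx":0,"wy":0,"wz":0,"tx":0,"ty":0,"tz":-0.035,"hand":60}])

```text
clock: 7.95
tcp_pos: [0.5624, 0.1548, 0.1253]
orientation: [[0.332, 0.943, -0.017], [0.943, -0.332, -0.004], [-0.01, -0.014, -1.0]]
wrist_force: [0.6, 0.8, 0.3]
width: 0.06
```

Run:
```python
from h import *
st();grab('wrist','w6');
Q=cloud(load('w6')).reshape(-1,3);m=(Q[:,2]>.075)&(Q[:,2]<.086)&(np.hypot(Q[:,0]-.567,Q[:,1]-.158)<.04)
print(m.sum(),cv2.minAreaRect(Q[m][:,:2].astype(np.float32)*1e3))
plan([(.56,.06,.18),(.5726,-.1935,.16)],-31.9,step=38)
```

```text
7.95 [0.5624 0.1548 0.1253] [[0.332, 0.943, -0.017], [0.943, -0.332, -0.004], [-0.01, -0.014, -1.0]] [0.6 0.8 0.3] 0.06003326635356932
1081 ((569.8150024414062, 158.1803436279297), (22.334474563598633, 21.666866302490234), 70.38734436035156)
tilt fix wx -0.005 wy 0.001
rows 10 da -12.5 clock 8.0
1 tx -0.031 ty 0.008 tz -0.015 wz 0.021
2 tx -0.031 ty 0.009 tz -0.015 wz 0.021
3 tx -0.031 ty 0.010 tz -0.015 wz 0.021
4 tx -0.033 ty 0.016 tz 0.003 wz 0.021
5 tx -0.032 ty 0.017 tz 0.003 wz 0.021
6 tx -0.032 ty 0.017 tz 0.003 wz 0.021
7 tx -0.031 ty 0.018 tz 0.003 wz 0.021
8 tx -0.031 ty 0.019 tz 0.003 wz 0.021
9 tx -0.031 ty 0.019 tz 0.003 wz 0.021
10 tx -0.030 ty 0.020 tz 0.003 wz 0.021
```

View pics/w6.png

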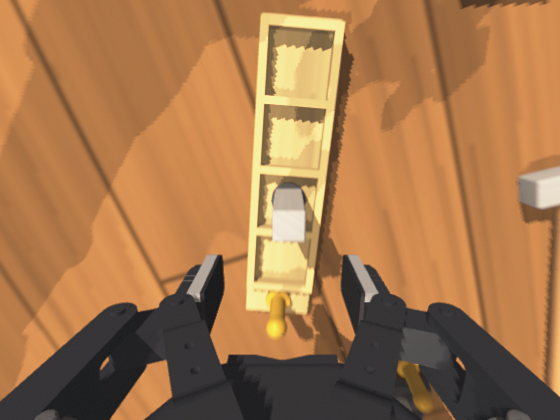

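The square stake stands in the second bay from the post at (289,205), measured at (0.5698, 0.1582), 2 mm off target. The blade is next.

Call:
servo_tool(motion=[{"wx":0,"wy":0,"wz":0.021,"tx":-0.025,"ty":0.008,"tz":-0.015,"hand":60},{"wx":0,"wy":0,"wz":0.021,"tx":-0.031,"ty":0.009,"tz":-0.015,"hand":60},{"wx":0,"wy":0,"wz":0.021,"tx":-0.031,"ty":0.01,"tz":-0.01,"hand":60},{"wx":0,"wy":0,"wz":0.021,"tx":-0.033,"ty":0.016,"tz":0.003,"hand":60},{"wx":0,"wy":0,"wz":0.021,"tx":-0.032,"ty":0.017,"tz":0.003,"hand":60},{"wx":0,"wy":0,"wz":0.021,"tx":-0.032,"ty":0.017,"tz":0.003,"hand":60},{"wx":0,"wy":0,"wz":0.021,"tx":-0.031,"ty":0.018,"tz":0.003,"hand":60},{"wx":0,"wy":0,"wz":0.021,"tx":-0.031,"ty":0.018,"tz":0.003,"hand":60}])

```text
clock: 8.67
tcp_pos: [0.5778, -0.1119, 0.1672]
orientation: [[0.479, 0.878, 0.014], [0.878, -0.479, 0.011], [0.016, 0.007, -1.0]]
wrist_force: [-0.3, -0.3, 0.2]
width: 0.0601
```

Run:
```python
from h import *
st();plan([(.5726,-.1935,.15)],-31.9,step=20)
```

```text
8.6667 [ 0.5778 -0.1119  0.1672] [[0.479, 0.878, 0.014], [0.878, -0.479, 0.011], [0.016, 0.007, -1.0]] [-0.3 -0.3  0.2] 0.060053052339222875
tilt fix wx 0.007 wy -0.015
rows 5 da -3.3 clock 8.6667
1 tx -0.015 ty 0.007 tz 0.003 wz 0.011
2 tx -0.015 ty 0.007 tz 0.003 wz 0.011
3 tx -0.015 ty 0.007 tz 0.003 wz 0.011
4 tx -0.015 ty 0.007 tz 0.003 wz 0.011
5 tx -0.014 ty 0.008 tz 0.003 wz 0.011
```

Call:
servo_tool(motion=[{"wx":0,"wy":0,"wz":0.015,"tx":-0.024,"ty":0.01,"tz":0.003,"hand":60},{"wx":0,"wy":0,"wz":0.015,"tx":-0.02,"ty":0.01,"tz":0.003,"hand":60},{"wx":0.005,"wy":-0.01,"wz":0.01,"tx":-0.01,"ty":0.007,"tz":0.003,"hand":60},{"wx":0,"wy":0,"wz":0,"tx":-0.003,"ty":0.002,"tz":0,"hand":60},{"wx":0,"wy":0,"wz":0,"tx":0,"ty":0,"tz":0,"hand":60}])

```text
clock: 9.08
tcp_pos: [0.573, -0.191, 0.1581]
orientation: [[0.531, 0.848, 0.005], [0.848, -0.531, -0.002], [0.001, 0.006, -1.0]]
wrist_force: [-0.2, -0.4, -0.1]
width: 0.0599
```

Run:
```python
from h import *
st();plan([(.5726,-.1935,.04)],-31.9,step=20)
```

```text
9.0833 [ 0.573  -0.191   0.1581] [[0.531, 0.848, 0.005], [0.848, -0.531, -0.002], [0.001, 0.006, -1.0]] [-0.2 -0.4 -0.1] 0.05986470717039804
tilt fix wx 0.005 wy -0.001
rows 6 da 0.2 clock 9.0833
1 tx -0.000 ty 0.000 tz 0.020 wz -0.000
2 tx -0.000 ty 0.000 tz 0.020 wz -0.000
3 tx -0.000 ty 0.000 tz 0.020 wz -0.000
4 tx -0.000 ty 0.000 tz 0.020 wz -0.000
5 tx -0.000 ty 0.000 tz 0.020 wz -0.000
6 tx -0.000 ty 0.000 tz 0.020 wz -0.000
```

Call:
servo_tool(motion=[{"wx":0.004,"wy":0,"wz":0,"tx":-0.002,"ty":0.001,"tz":0.015,"hand":60},{"wx":0,"wy":0,"wz":0,"tx":0,"ty":0,"tz":0.02,"hand":60},{"wx":0,"wy":0,"wz":0,"tx":0,"ty":0,"tz":0.015,"hand":60},{"wx":0,"wy":0,"wz":0,"tx":0,"ty":0,"tz":0.004,"hand":60}])

```text
clock: 9.42
tcp_pos: [0.5767, -0.186, 0.1014]
orientation: [[0.522, 0.853, 0.005], [0.853, -0.522, 0.004], [0.006, 0.003, -1.0]]
wrist_force: [-0.6, 0.9, -0.6]
width: 0.06
```

Run:
```python
from h import *
grab('wrist','w7');
Q=cloud(load('w7')).reshape(-1,3)
for lo,hi in ((.068,.0815),(.082,.095)):
    m=(Q[:,2]>lo)&(Q[:,2]<hi)&(np.hypot(Q[:,0]-.572,Q[:,1]+.193)<.022)
    print(m.sum(),cv2.minAreaRect(Q[m][:,:2].astype(np.float32)*1e3))
st();plan([(.5726,-.1935,.04)],-31.9,step=20)
```

```text
724 ((572.7229614257812, -193.0135040283203), (34.684242248535156, 11.85769271850586), 58.27473068237305)
457 ((572.670166015625, -193.0882568359375), (33.83100128173828, 4.1212663650512695), 58.56015396118164)
9.4667 [ 0.5765 -0.1855  0.1013] [[0.522, 0.853, 0.004], [0.853, -0.522, 0.004], [0.006, 0.002, -1.0]] [ 0.6  1.  -1.5] 0.05993143673234358
tilt fix wx 0.002 wy -0.005
rows 4 da -0.5 clock 9.4667
1 tx -0.002 ty 0.000 tz 0.015 wz 0.002
2 tx -0.002 ty 0.000 tz 0.015 wz 0.002
3 tx -0.002 ty 0.000 tz 0.015 wz 0.002
4 tx -0.002 ty 0.000 tz 0.015 wz 0.002
```

View pics/w7.png

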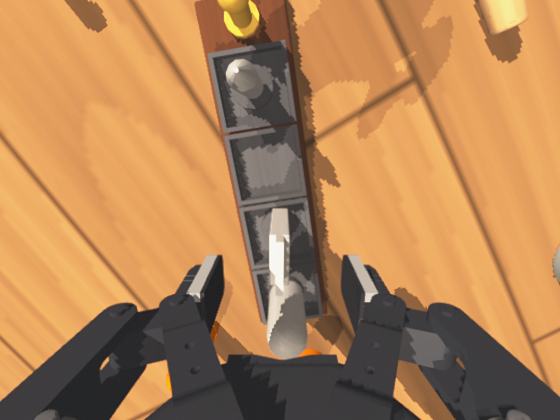

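Call:
servo_tool(motion=[{"wx":0.002,"wy":-0.004,"wz":0.003,"tx":-0.008,"ty":0.001,"tz":0.015,"hand":60},{"wx":0,"wy":0,"wz":0,"tx":0,"ty":0,"tz":0.018,"hand":55},{"wx":0,"wy":0,"wz":0,"tx":0,"ty":0,"tz":0.018,"hand":45},{"wx":0,"wy":0,"wz":0,"tx":0,"ty":0,"tz":0.006,"hand":35},{"wx":0,"wy":0,"wz":0,"tx":0,"ty":0,"tz":0.002,"hand":30}])

```text
clock: 9.88
tcp_pos: [0.5757, -0.189, 0.0396]
orientation: [[0.517, 0.856, 0.003], [0.856, -0.517, 0.002], [0.004, 0.001, -1.0]]
wrist_force: [0.2, 0.5, 0.4]
width: 0.03
```

Run:
```python
from h import *
st();plan([(.5727,-.1931,.04)],-31.6,step=20)
```

```text
9.8833 [ 0.5757 -0.189   0.0396] [[0.517, 0.856, 0.003], [0.856, -0.517, 0.002], [0.004, 0.001, -1.0]] [0.2 0.5 0.4] 0.029951659623501936
tilt fix wx 0.001 wy -0.004
rows 1 da -0.4 clock 9.8833
1 tx -0.005 ty -0.000 tz -0.000 wz 0.007
```

Call:
servo_tool(motion=[{"wx":0,"wy":-0.004,"wz":0.006,"tx":-0.005,"ty":0,"tz":0,"hand":28},{"wx":0,"wy":0,"wz":0,"tx":0,"ty":0,"tz":0,"hand":16},{"wx":0,"wy":0,"wz":0,"tx":0,"ty":0,"tz":0,"hand":2},{"wx":0,"wy":0,"wz":0,"tx":0,"ty":0,"tz":0,"hand":2},{"wx":0,"wy":0,"wz":0,"tx":0,"ty":0,"tz":0,"hand":2}], newtons=50)

```text
clock: 10.3
tcp_pos: [0.5738, -0.1938, 0.0414]
orientation: [[0.523, 0.852, 0.003], [0.852, -0.523, -0.002], [-0.0, 0.003, -1.0]]
wrist_force: [0.4, -0.9, -1.4]
width: 0.0114
```

Run:
```python
from h import *
st();tilt()
```

```text
10.3 [ 0.5738 -0.1938  0.0414] [[0.523, 0.852, 0.003], [0.852, -0.523, -0.002], [-0.0, 0.003, -1.0]] [ 0.4 -0.9 -1.4] 0.011377523079720562
tilt fix wx 0.003 wy 0.000
```

Call:
servo_tool(motion=[{"wx":0,"wy":0,"wz":0,"tx":0,"ty":0,"tz":-0.01,"hand":2},{"wx":0,"wy":0,"wz":0,"tx":0,"ty":0,"tz":-0.02,"hand":2},{"wx":0,"wy":0,"wz":0,"tx":0,"ty":0,"tz":-0.028,"hand":2},{"wx":0,"wy":0,"wz":0,"tx":0,"ty":0,"tz":-0.028,"hand":2}])

```text
clock: 10.63
tcp_pos: [0.5693, -0.1922, 0.1262]
orientation: [[0.523, 0.852, -0.009], [0.852, -0.523, 0.0], [-0.005, -0.008, -1.0]]
wrist_force: [0.1, -1.0, -1.6]
width: 0.0117
```

Run:
```python
from h import *
st();plan([(.57,-.14,.17),(.565,.12,.17)],-23.8,step=36)
```

```text
10.6333 [ 0.5693 -0.1922  0.1262] [[0.523, 0.852, -0.009], [0.852, -0.523, 0.0], [-0.005, -0.008, -1.0]] [ 0.1 -1.  -1.6] 0.011703286761373433
tilt fix wx -0.007 wy 0.004
rows 10 da 7.7 clock 10.6333
1 tx 0.022 ty -0.013 tz -0.022 wz -0.013
2 tx 0.023 ty -0.013 tz -0.022 wz -0.013
3 tx 0.028 ty -0.017 tz -0.000 wz -0.013
4 tx 0.028 ty -0.016 tz -0.000 wz -0.013
5 tx 0.028 ty -0.016 tz -0.000 wz -0.013
6 tx 0.028 ty -0.016 tz -0.000 wz -0.013
7 tx 0.029 ty -0.015 tz -0.000 wz -0.013
8 tx 0.029 ty -0.015 tz -0.000 wz -0.013
9 tx 0.029 ty -0.014 tz -0.000 wz -0.013
10 tx 0.029 ty -0.014 tz -0.000 wz -0.013
```

Call:
servo_tool(motion=[{"wx":0,"wy":0,"wz":-0.013,"tx":0.022,"ty":-0.013,"tz":-0.022,"hand":2},{"wx":0,"wy":0,"wz":-0.013,"tx":0.026,"ty":-0.015,"tz":-0.018,"hand":2},{"wx":0,"wy":0,"wz":-0.013,"tx":0.034,"ty":-0.019,"tz":0,"hand":2},{"wx":0,"wy":0,"wz":-0.013,"tx":0.034,"ty":-0.018,"tz":0,"hand":2},{"wx":0,"wy":0,"wz":-0.013,"tx":0.034,"ty":-0.017,"tz":0,"hand":2},{"wx":0,"wy":0,"wz":-0.013,"tx":0.035,"ty":-0.016,"tz":0,"hand":2},{"wx":0,"wy":0,"wz":-0.013,"tx":0.035,"ty":-0.015,"tz":0,"hand":2},{"wx":0,"wy":0,"wz":-0.013,"tx":0.035,"ty":-0.014,"tz":0,"hand":2}])

```text
clock: 11.3
tcp_pos: [0.5882, 0.0855, 0.1871]
orientation: [[0.448, 0.894, 0.019], [0.894, -0.448, -0.005], [0.004, 0.019, -1.0]]
wrist_force: [1.2, 0.3, -1.8]
width: 0.0114
```

Run:
```python
from h import *
st();plan([(.5899,.2073,.16)],-23.8,step=25)
```

```text
11.3 [0.5882 0.0855 0.1871] [[0.448, 0.894, 0.019], [0.894, -0.448, -0.005], [0.004, 0.019, -1.0]] [ 1.2  0.3 -1.8] 0.011448056849739386
tilt fix wx 0.018 wy -0.004
rows 5 da 2.8 clock 11.3
1 tx 0.022 ty -0.011 tz 0.005 wz -0.009
2 tx 0.022 ty -0.010 tz 0.005 wz -0.009
3 tx 0.022 ty -0.010 tz 0.005 wz -0.009
4 tx 0.022 ty -0.010 tz 0.005 wz -0.009
5 tx 0.022 ty -0.010 tz 0.005 wz -0.009
```

Call:
servo_tool(motion=[{"wx":0,"wy":0,"wz":-0.012,"tx":0.03,"ty":-0.015,"tz":0.005,"hand":2},{"wx":0,"wy":0,"wz":-0.012,"tx":0.028,"ty":-0.014,"tz":0.005,"hand":2},{"wx":0.005,"wy":0,"wz":-0.012,"tx":0.02,"ty":-0.01,"tz":0.005,"hand":2},{"wx":0.01,"wy":0,"wz":-0.005,"tx":0.012,"ty":-0.006,"tz":0.005,"hand":2},{"wx":0,"wy":0,"wz":0,"tx":0.005,"ty":-0.003,"tz":0,"hand":2},{"wx":0,"wy":0,"wz":0,"tx":0,"ty":0,"tz":0,"hand":2}])

```text
clock: 11.8
tcp_pos: [0.5857, 0.2085, 0.1713]
orientation: [[0.395, 0.919, 0.009], [0.919, -0.395, 0.009], [0.012, 0.005, -1.0]]
wrist_force: [-0.2, 1.1, -1.8]
width: 0.0115
```

Run:
```python
from h import *
st();plan([(.5899,.2073,.045)],-23.8,step=20)
```

```text
11.8 [0.5857 0.2085 0.1713] [[0.395, 0.919, 0.009], [0.919, -0.395, 0.009], [0.012, 0.005, -1.0]] [-0.2  1.1 -1.8] 0.011457788037224437
tilt fix wx 0.005 wy -0.011
rows 7 da -0.5 clock 11.8
1 tx 0.000 ty 0.001 tz 0.018 wz 0.001
2 tx 0.000 ty 0.001 tz 0.018 wz 0.001
3 tx 0.000 ty 0.001 tz 0.018 wz 0.001
4 tx 0.000 ty 0.001 tz 0.018 wz 0.001
5 tx 0.000 ty 0.001 tz 0.018 wz 0.001
6 tx 0.000 ty 0.001 tz 0.018 wz 0.001
7 tx 0.000 ty 0.001 tz 0.018 wz 0.001
```

Call:
servo_tool(motion=[{"wx":0.004,"wy":-0.009,"wz":0,"tx":0.001,"ty":0.003,"tz":0.015,"hand":2},{"wx":0,"wy":0,"wz":0,"tx":0.002,"ty":0,"tz":0.02,"hand":2},{"wx":0,"wy":0,"wz":0,"tx":0.002,"ty":0,"tz":0.022,"hand":2},{"wx":0,"wy":0,"wz":0,"tx":0.002,"ty":0,"tz":0.02,"hand":2},{"wx":0,"wy":0,"wz":0,"tx":0.002,"ty":0,"tz":0.008,"hand":2},{"wx":0,"wy":0,"wz":0,"tx":0,"ty":0,"tz":0.002,"hand":2}])

```text
clock: 12.3
tcp_pos: [0.5989, 0.2003, 0.086]
orientation: [[0.412, 0.911, 0.009], [0.911, -0.412, -0.004], [-0.0, 0.01, -1.0]]
wrist_force: [-0.2, -0.0, -0.7]
width: 0.0117
```

Run:
```python
from h import *
st();plan([(.5899,.2073,.045)],-23.8,step=20)
```

```text
12.3 [0.5989 0.2003 0.086 ] [[0.412, 0.911, 0.009], [0.911, -0.412, -0.004], [-0.0, 0.01, -1.0]] [-0.2 -0.  -0.7] 0.011688959647424642
tilt fix wx 0.009 wy 0.000
rows 3 da 0.5 clock 12.3
1 tx 0.001 ty -0.004 tz 0.014 wz -0.003
2 tx 0.001 ty -0.004 tz 0.014 wz -0.003
3 tx 0.001 ty -0.004 tz 0.014 wz -0.003
```

Call:
servo_tool(motion=[{"wx":0.008,"wy":0,"wz":-0.006,"tx":0.003,"ty":-0.011,"tz":0.005,"hand":2},{"wx":0,"wy":0,"wz":0,"tx":0,"ty":-0.002,"tz":0.01,"hand":2},{"wx":0,"wy":0,"wz":0,"tx":0.001,"ty":0,"tz":0.008,"hand":2},{"wx":0,"wy":0,"wz":0,"tx":0.001,"ty":0,"tz":0.002,"hand":2},{"wx":0,"wy":0,"wz":0,"tx":0,"ty":0,"tz":0,"hand":2}])

```text
clock: 12.72
tcp_pos: [0.5905, 0.2073, 0.0619]
orientation: [[0.411, 0.912, 0.004], [0.912, -0.411, -0.0], [0.001, 0.004, -1.0]]
wrist_force: [0.3, 0.6, -1.3]
width: 0.0115
```

Run:
```python
from h import *
st();plan([(.5899,.2073,.040)],-23.8,step=10)
```

```text
12.7167 [0.5905 0.2073 0.0619] [[0.411, 0.912, 0.004], [0.912, -0.411, -0.0], [0.001, 0.004, -1.0]] [ 0.3  0.6 -1.3] 0.011461966012942838
tilt fix wx 0.004 wy -0.001
rows 3 da 0.5 clock 12.7167
1 tx -0.000 ty -0.000 tz 0.007 wz -0.003
2 tx -0.000 ty -0.000 tz 0.007 wz -0.003
3 tx -0.000 ty -0.000 tz 0.007 wz -0.003
```

Call:
servo_tool(motion=[{"wx":0.003,"wy":0,"wz":0,"tx":0,"ty":0,"tz":0.008,"hand":2},{"wx":0,"wy":0,"wz":0,"tx":0,"ty":0,"tz":0.007,"hand":2},{"wx":0,"wy":0,"wz":0,"tx":0,"ty":0,"tz":0.003,"hand":2},{"wx":0,"wy":0,"wz":0,"tx":0,"ty":0,"tz":0.001,"hand":2}])

```text
clock: 13.05
tcp_pos: [0.5916, 0.2082, 0.0425]
orientation: [[0.41, 0.912, 0.004], [0.912, -0.41, 0.002], [0.004, 0.002, -1.0]]
wrist_force: [-0.9, -0.9, -0.6]
width: 0.0113
```

Call:
servo_tool(motion=[{"wx":0,"wy":0,"wz":0,"tx":0,"ty":0,"tz":0.002,"hand":2},{"wx":0,"wy":0,"wz":0,"tx":0,"ty":0,"tz":0.002,"hand":2}])

```text
clock: 13.22
tcp_pos: [0.5918, 0.2081, 0.0381]
orientation: [[0.41, 0.912, 0.004], [0.912, -0.41, 0.002], [0.003, 0.002, -1.0]]
wrist_force: [-1.1, -0.5, -1.6]
width: 0.0115
```

Call:
servo_tool(motion=[{"wx":0,"wy":0,"wz":0,"tx":0,"ty":0,"tz":0.0015,"hand":2}])

```text
clock: 13.3
tcp_pos: [0.5918, 0.2081, 0.0363]
orientation: [[0.41, 0.912, 0.004], [0.912, -0.41, 0.002], [0.003, 0.002, -1.0]]
wrist_force: [0.5, 0.5, -0.6]
width: 0.0115
```

Call:
servo_tool(motion=[{"wx":0,"wy":0,"wz":0,"tx":0,"ty":0,"tz":0.001,"hand":2}])

```text
clock: 13.38
tcp_pos: [0.5918, 0.2081, 0.0352]
orientation: [[0.41, 0.912, 0.004], [0.912, -0.41, 0.002], [0.003, 0.002, -1.0]]
wrist_force: [-0.0, -0.8, -1.3]
width: 0.0118
```

Call:
servo_tool(motion=[{"wx":0,"wy":0,"wz":0,"tx":0,"ty":0,"tz":0.0015,"hand":2}])

```text
clock: 13.47
tcp_pos: [0.5921, 0.2081, 0.0344]
orientation: [[0.41, 0.912, 0.004], [0.912, -0.41, 0.002], [0.004, 0.002, -1.0]]
wrist_force: [-4.6, -2.0, 13.7]
width: 0.0113
```

Run:
```python
from h import *
st();grab('wrist','w8')
```

```text
13.4667 [0.5921 0.2081 0.0344] [[0.41, 0.912, 0.004], [0.912, -0.41, 0.002], [0.004, 0.002, -1.0]] [-4.6 -2.  13.7] 0.01132971963645499
```

View pics/w8.png

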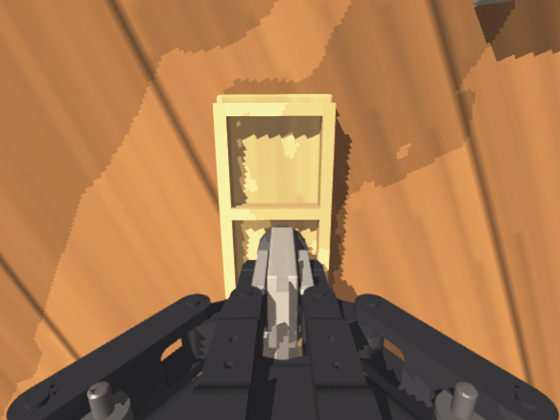

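Floor contact, with the foot in the third bay at (283,280). I'll release it and go for the dome.

Call:
servo_tool(motion=[{"wx":0,"wy":0,"wz":0,"tx":0,"ty":0,"tz":0,"hand":14},{"wx":0,"wy":0,"wz":0,"tx":0,"ty":0,"tz":0,"hand":20},{"wx":0,"wy":0,"wz":0,"tx":0,"ty":0,"tz":0,"hand":35},{"wx":0,"wy":0,"wz":0,"tx":0,"ty":0,"tz":-0.005,"hand":50},{"wx":0,"wy":0,"wz":0,"tx":0,"ty":0,"tz":-0.02,"hand":62},{"wx":0,"wy":0,"wz":0,"tx":0,"ty":0,"tz":-0.03,"hand":62},{"wx":0,"wy":0,"wz":0,"tx":0,"ty":0,"tz":-0.035,"hand":62}])

```text
clock: 14.1
tcp_pos: [0.587, 0.2063, 0.1202]
orientation: [[0.41, 0.912, -0.009], [0.912, -0.41, -0.004], [-0.007, -0.006, -1.0]]
wrist_force: [0.1, 0.4, -0.0]
width: 0.062
```

Run:
```python
from h import *
st();grab('wrist','w9');
Q=cloud(load('w9')).reshape(-1,3)
for lo,hi in ((.063,.0765),(.077,.09)):
    m=(Q[:,2]>lo)&(Q[:,2]<hi)&(np.hypot(Q[:,0]-.591,Q[:,1]-.208)<.024)
    print(m.sum(),cv2.minAreaRect(Q[m][:,:2].astype(np.float32)*1e3))
plan([(.56,.08,.18),(.55,-.22,.16)],-22.5,step=38)
```

```text
14.1 [0.587  0.2063 0.1202] [[0.41, 0.912, -0.009], [0.912, -0.41, -0.004], [-0.007, -0.006, -1.0]] [ 0.1  0.4 -0. ] 0.06195251527283928
594 ((593.7647094726562, 206.8408660888672), (33.74867248535156, 11.68981647491455), 65.84630584716797)
373 ((593.700439453125, 206.46063232421875), (34.30540466308594, 3.9221277236938477), 66.09396362304688)
tilt fix wx 0.002 wy -0.003
rows 12 da 1.7 clock 14.15
1 tx -0.032 ty 0.006 tz -0.013 wz -0.002
2 tx -0.032 ty 0.006 tz -0.013 wz -0.002
3 tx -0.032 ty 0.006 tz -0.013 wz -0.002
4 tx -0.032 ty 0.006 tz -0.013 wz -0.002
5 tx -0.035 ty 0.014 tz 0.003 wz -0.002
6 tx -0.035 ty 0.014 tz 0.003 wz -0.002
7 tx -0.035 ty 0.014 tz 0.003 wz -0.002
8 tx -0.035 ty 0.014 tz 0.003 wz -0.002
9 tx -0.035 ty 0.014 tz 0.002 wz -0.002
10 tx -0.035 ty 0.013 tz 0.003 wz -0.002
11 tx -0.035 ty 0.013 tz 0.003 wz -0.002
12 tx -0.035 ty 0.013 tz 0.003 wz -0.002
```

View pics/w9.png

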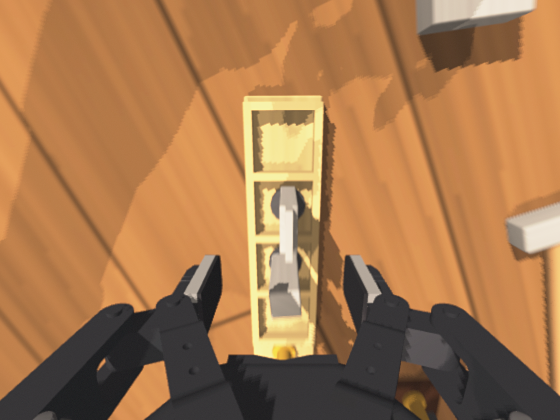

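Call:
servo_tool(motion=[{"wx":0,"wy":0,"wz":0,"tx":-0.025,"ty":0.005,"tz":-0.015,"hand":62},{"wx":0,"wy":0,"wz":0,"tx":-0.035,"ty":0.007,"tz":-0.015,"hand":62},{"wx":0,"wy":0,"wz":0,"tx":-0.038,"ty":0.008,"tz":-0.01,"hand":62},{"wx":0,"wy":0,"wz":0,"tx":-0.038,"ty":0.01,"tz":0,"hand":62},{"wx":0,"wy":0,"wz":0,"tx":-0.038,"ty":0.014,"tz":0,"hand":62},{"wx":0,"wy":0,"wz":0,"tx":-0.038,"ty":0.014,"tz":0,"hand":62},{"wx":0,"wy":0,"wz":0,"tx":-0.038,"ty":0.014,"tz":0.003,"hand":62},{"wx":0,"wy":0,"wz":0,"tx":-0.038,"ty":0.014,"tz":0.003,"hand":62}])

```text
clock: 14.82
tcp_pos: [0.5591, -0.0853, 0.1722]
orientation: [[0.388, 0.921, 0.024], [0.921, -0.388, 0.015], [0.024, 0.017, -1.0]]
wrist_force: [1.4, 0.7, -0.5]
width: 0.0617
```

Run:
```python
from h import *
st();plan([(.546,-.247,.15)],-22.5,step=30)
```

```text
14.8167 [ 0.5591 -0.0853  0.1722] [[0.388, 0.921, 0.024], [0.921, -0.388, 0.015], [0.024, 0.017, -1.0]] [ 1.4  0.7 -0.5] 0.06169519715201537
tilt fix wx 0.016 wy -0.022
rows 6 da 0.4 clock 14.8167
1 tx -0.026 ty 0.008 tz 0.004 wz -0.001
2 tx -0.026 ty 0.008 tz 0.004 wz -0.001
3 tx -0.026 ty 0.008 tz 0.004 wz -0.001
4 tx -0.026 ty 0.008 tz 0.004 wz -0.001
5 tx -0.026 ty 0.008 tz 0.004 wz -0.001
6 tx -0.026 ty 0.008 tz 0.004 wz -0.001
```

Call:
servo_tool(motion=[{"wx":0.005,"wy":-0.007,"wz":0,"tx":-0.035,"ty":0.012,"tz":0.003,"hand":62},{"wx":0.005,"wy":-0.007,"wz":0,"tx":-0.035,"ty":0.011,"tz":0.003,"hand":62},{"wx":0,"wy":0,"wz":0,"tx":-0.03,"ty":0.009,"tz":0.003,"hand":62},{"wx":0,"wy":0,"wz":0,"tx":-0.022,"ty":0.007,"tz":0.003,"hand":62},{"wx":0,"wy":0,"wz":0,"tx":-0.01,"ty":0.004,"tz":0.003,"hand":62},{"wx":0,"wy":0,"wz":0,"tx":-0.003,"ty":0,"tz":0,"hand":62},{"wx":0,"wy":0,"wz":0,"tx":0,"ty":0,"tz":0,"hand":62}])

```text
clock: 15.4
tcp_pos: [0.5418, -0.248, 0.1593]
orientation: [[0.405, 0.914, 0.017], [0.914, -0.405, -0.001], [0.006, 0.016, -1.0]]
wrist_force: [-0.3, 0.3, 0.2]
width: 0.0623
```

Run:
```python
from h import *
st();plan([(.546,-.247,.095)],-22.5,step=30)
```

```text
15.4 [ 0.5418 -0.248   0.1593] [[0.405, 0.914, 0.017], [0.914, -0.405, -0.001], [0.006, 0.016, -1.0]] [-0.3  0.3  0.2] 0.06234078311068746
tilt fix wx 0.015 wy -0.005
rows 3 da 1.4 clock 15.4
1 tx 0.001 ty 0.001 tz 0.021 wz -0.008
2 tx 0.001 ty 0.001 tz 0.021 wz -0.008
3 tx 0.001 ty 0.001 tz 0.021 wz -0.008
```

Call:
servo_tool(motion=[{"wx":0.013,"wy":-0.005,"wz":-0.02,"tx":0.002,"ty":0.003,"tz":0.015,"hand":62},{"wx":0,"wy":0,"wz":0,"tx":0.001,"ty":0,"tz":0.02,"hand":62},{"wx":0,"wy":0,"wz":0,"tx":0.001,"ty":0,"tz":0.012,"hand":62},{"wx":0,"wy":0,"wz":0,"tx":0,"ty":0,"tz":0.003,"hand":62}])

```text
clock: 15.73
tcp_pos: [0.55, -0.2417, 0.1108]
orientation: [[0.381, 0.924, 0.008], [0.924, -0.381, 0.001], [0.004, 0.007, -1.0]]
wrist_force: [0.4, -0.3, -0.2]
width: 0.062
```

Run:
```python
from h import *
grab('wrist','w10');S=cloud(load('w10')).reshape(-1,3)
z=np.linspace(60,71.9,20);R=(14**2+144)/24
zs=np.r_[8.1,60,z]+15;rs=np.r_[14,14,np.sqrt(np.maximum(R**2-(z-(72-R))**2,0))]
print('dome',rev(S,zs/1e3,rs/1e3,[.546,-.2471],.03,.086))
st();plan([(.546,-.247,.04)],-22.5,step=15)
```

```text
dome (array([ 0.5457898 , -0.24687731]), 1792, np.float64(0.0003752662171630089))
15.7833 [ 0.5499 -0.2415  0.1109] [[0.381, 0.925, 0.008], [0.925, -0.381, 0.001], [0.004, 0.007, -1.0]] [ 0.   0.6 -0.3] 0.06195817152149053
tilt fix wx 0.006 wy -0.004
rows 5 da -0.1 clock 15.7833
1 tx -0.001 ty -0.000 tz 0.014 wz 0.000
2 tx -0.001 ty -0.000 tz 0.014 wz 0.000
3 tx -0.001 ty -0.000 tz 0.014 wz 0.000
4 tx -0.001 ty -0.000 tz 0.014 wz 0.000
5 tx -0.001 ty -0.000 tz 0.014 wz 0.000
```

View pics/w10.png

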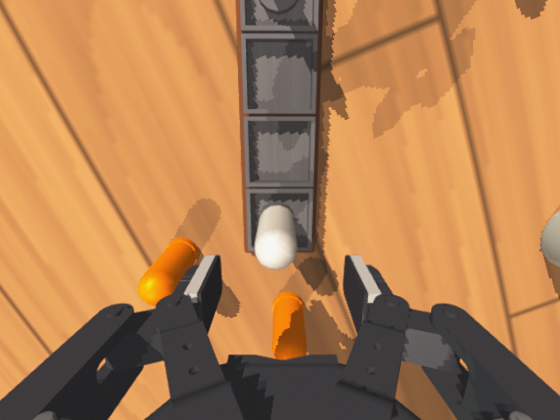

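Run:
```python
from h import *
d=load('w10');P=cloud(d);px=d['px'].astype(int)
m=(px[...,2]>180)&(px[...,0]<50)&(px[...,1]<140)
y=np.array([.924,-.383]);x=np.array([.383,.924])
for a,b in((130,220),(260,310)):
    mm=m.copy();mm[:,:a]=0;mm[:,b:]=0;mm[:200]=0
    S=P[mm];t=S[:,:2]-[.5458,-.2469];q=np.c_[t@x,t@y,S[:,2]]*1e3;print(np.percentile(q,[2,50,98],axis=0).round())
```

```text
[[-43. -93.   4.]
 [-25. -82.  45.]
 [-22. -75.  71.]]
[[-92.  -3.   2.]
 [-82.   5.  35.]
 [-78.  19.  72.]]
```

Call:
servo_tool(motion=[{"wx":0.006,"wy":-0.004,"wz":0,"tx":-0.006,"ty":-0.001,"tz":0.012,"hand":60},{"wx":0,"wy":0,"wz":0,"tx":-0.001,"ty":0,"tz":0.018,"hand":60},{"wx":0,"wy":0,"wz":0,"tx":0.0,"ty":0,"tz":0.018,"hand":55},{"wx":0,"wy":0,"wz":0,"tx":0,"ty":0,"tz":0.012,"hand":48},{"wx":0,"wy":0,"wz":0,"tx":0,"ty":0,"tz":0.004,"hand":42},{"wx":0,"wy":0,"wz":0,"tx":0,"ty":0,"tz":0.001,"hand":38}])

```text
clock: 16.28
tcp_pos: [0.549, -0.2468, 0.0452]
orientation: [[0.377, 0.926, 0.005], [0.926, -0.377, -0.001], [0.001, 0.005, -1.0]]
wrist_force: [-0.2, 0.8, 0.3]
width: 0.0383
```

Run:
```python
from h import *
st();plan([(.5458,-.2469,.04)],-22.5,step=20)
```

```text
16.2833 [ 0.549  -0.2468  0.0452] [[0.377, 0.926, 0.005], [0.926, -0.377, -0.001], [0.001, 0.005, -1.0]] [-0.2  0.8  0.3] 0.03831722881204218
tilt fix wx 0.005 wy -0.001
rows 1 da -0.4 clock 16.2833
1 tx -0.001 ty -0.003 tz 0.005 wz 0.006
```

Call:
servo_tool(motion=[{"wx":0.004,"wy":0,"wz":0.005,"tx":-0.001,"ty":-0.003,"tz":0.005,"hand":38},{"wx":0,"wy":0,"wz":0,"tx":0,"ty":0,"tz":0,"hand":34},{"wx":0,"wy":0,"wz":0,"tx":0,"ty":0,"tz":0,"hand":26},{"wx":0,"wy":0,"wz":0,"tx":0,"ty":0,"tz":0,"hand":16},{"wx":0,"wy":0,"wz":0,"tx":0,"ty":0,"tz":0,"hand":16},{"wx":0,"wy":0,"wz":0,"tx":0,"ty":0,"tz":0,"hand":16}], newtons=50)

```text
clock: 16.78
tcp_pos: [0.5466, -0.2472, 0.042]
orientation: [[0.382, 0.924, 0.003], [0.924, -0.382, 0.0], [0.002, 0.003, -1.0]]
wrist_force: [-0.7, 0.2, -2.3]
width: 0.027
```

Call:
servo_tool(motion=[{"wx":0,"wy":0,"wz":0,"tx":0,"ty":0,"tz":-0.01,"hand":16},{"wx":0,"wy":0,"wz":0,"tx":0,"ty":0,"tz":-0.02,"hand":16},{"wx":0,"wy":0,"wz":0,"tx":0,"ty":0,"tz":-0.028,"hand":16},{"wx":0,"wy":0,"wz":0,"tx":0,"ty":0,"tz":-0.028,"hand":16}])

```text
clock: 17.12
tcp_pos: [0.5415, -0.2452, 0.1255]
orientation: [[0.383, 0.924, -0.01], [0.924, -0.383, 0.003], [-0.001, -0.011, -1.0]]
wrist_force: [0.5, 0.1, -1.5]
width: 0.0268
```

Run:
```python
from h import *
st();plan([(.55,-.2,.19),(.565,.09,.19)],-23.8,step=38)
```

```text
17.1167 [ 0.5415 -0.2452  0.1255] [[0.383, 0.924, -0.01], [0.924, -0.383, 0.003], [-0.001, -0.011, -1.0]] [ 0.5  0.1 -1.5] 0.026780197837528486
tilt fix wx -0.010 wy 0.001
rows 11 da -1.3 clock 17.1167
1 tx 0.015 ty -0.003 tz -0.021 wz 0.002
2 tx 0.015 ty -0.003 tz -0.021 wz 0.002
3 tx 0.015 ty -0.003 tz -0.021 wz 0.002
4 tx 0.034 ty -0.012 tz -0.000 wz 0.002
5 tx 0.034 ty -0.012 tz -0.000 wz 0.002
6 tx 0.034 ty -0.012 tz -0.000 wz 0.002
7 tx 0.034 ty -0.013 tz -0.000 wz 0.002
8 tx 0.034 ty -0.013 tz -0.000 wz 0.002
9 tx 0.034 ty -0.013 tz -0.000 wz 0.002
10 tx 0.034 ty -0.013 tz -0.000 wz 0.002
11 tx 0.034 ty -0.013 tz -0.000 wz 0.002
```

Call:
servo_tool(motion=[{"wx":0,"wy":0,"wz":0.002,"tx":0.02,"ty":-0.005,"tz":-0.025,"hand":16},{"wx":0,"wy":0,"wz":0.002,"tx":0.028,"ty":-0.008,"tz":-0.02,"hand":16},{"wx":0,"wy":0,"wz":0.002,"tx":0.034,"ty":-0.01,"tz":0,"hand":16},{"wx":0,"wy":0,"wz":0.002,"tx":0.037,"ty":-0.011,"tz":0,"hand":16},{"wx":0,"wy":0,"wz":0.002,"tx":0.037,"ty":-0.011,"tz":0,"hand":16},{"wx":0,"wy":0,"wz":0.002,"tx":0.037,"ty":-0.011,"tz":0,"hand":16},{"wx":0,"wy":0,"wz":0.002,"tx":0.037,"ty":-0.011,"tz":0,"hand":16},{"wx":0,"wy":0,"wz":0.002,"tx":0.037,"ty":-0.011,"tz":0,"hand":16}])

```text
clock: 17.78
tcp_pos: [0.5808, 0.0223, 0.1893]
orientation: [[0.425, 0.905, 0.013], [0.905, -0.425, -0.005], [0.001, 0.014, -1.0]]
wrist_force: [0.5, -0.4, -1.6]
width: 0.0269
```

Run:
```python
from h import *
st();plan([(.6117,.2567,.17)],-23.8,step=30)
```

```text
17.7833 [0.5808 0.0223 0.1893] [[0.425, 0.905, 0.013], [0.905, -0.425, -0.005], [0.001, 0.014, -1.0]] [ 0.5 -0.4 -1.6] 0.026853717123455377
tilt fix wx 0.014 wy -0.001
rows 8 da 1.3 clock 17.7833
1 tx 0.028 ty -0.009 tz 0.002 wz -0.003
2 tx 0.028 ty -0.009 tz 0.002 wz -0.003
3 tx 0.028 ty -0.009 tz 0.002 wz -0.003
4 tx 0.028 ty -0.009 tz 0.002 wz -0.003
5 tx 0.028 ty -0.009 tz 0.002 wz -0.003
6 tx 0.028 ty -0.009 tz 0.002 wz -0.003
7 tx 0.028 ty -0.008 tz 0.002 wz -0.003
8 tx 0.028 ty -0.008 tz 0.002 wz -0.003
```

Call:
servo_tool(motion=[{"wx":0.003,"wy":0,"wz":0,"tx":0.037,"ty":-0.01,"tz":0.002,"hand":16},{"wx":0.003,"wy":0,"wz":0,"tx":0.037,"ty":-0.01,"tz":0.002,"hand":16},{"wx":0.003,"wy":0,"wz":0,"tx":0.037,"ty":-0.01,"tz":0.002,"hand":16},{"wx":0.003,"wy":0,"wz":0,"tx":0.033,"ty":-0.01,"tz":0.002,"hand":16},{"wx":0,"wy":0,"wz":0,"tx":0.026,"ty":-0.009,"tz":0.002,"hand":16},{"wx":0,"wy":0,"wz":0,"tx":0.017,"ty":-0.007,"tz":0.002,"hand":16},{"wx":0,"wy":0,"wz":0,"tx":0.01,"ty":-0.004,"tz":0.002,"hand":16},{"wx":0,"wy":0,"wz":0,"tx":0.002,"ty":0,"tz":0,"hand":16}])

```text
clock: 18.45
tcp_pos: [0.6099, 0.2512, 0.1817]
orientation: [[0.413, 0.911, 0.008], [0.911, -0.413, 0.009], [0.011, 0.003, -1.0]]
wrist_force: [-0.4, 1.2, -2.1]
width: 0.0268
```

Run:
```python
from h import *
st();plan([(.6117,.2567,.09)],-23.8,step=30)
```

```text
18.45 [0.6099 0.2512 0.1817] [[0.413, 0.911, 0.008], [0.911, -0.413, 0.009], [0.011, 0.003, -1.0]] [-0.4  1.2 -2.1] 0.02682556825717716
tilt fix wx 0.003 wy -0.010
rows 4 da 0.6 clock 18.45
1 tx 0.001 ty -0.000 tz 0.023 wz -0.002
2 tx 0.001 ty -0.000 tz 0.023 wz -0.002
3 tx 0.001 ty -0.000 tz 0.023 wz -0.002
4 tx 0.001 ty -0.000 tz 0.023 wz -0.002
```

Call:
servo_tool(motion=[{"wx":0.003,"wy":-0.008,"wz":-0.005,"tx":0.006,"ty":0,"tz":0.015,"hand":16},{"wx":0,"wy":0,"wz":0,"tx":0.002,"ty":-0.002,"tz":0.022,"hand":16},{"wx":0,"wy":0,"wz":0,"tx":0.002,"ty":-0.002,"tz":0.022,"hand":16},{"wx":0,"wy":0,"wz":0,"tx":0.002,"ty":-0.002,"tz":0.018,"hand":16},{"wx":0,"wy":0,"wz":0,"tx":0.001,"ty":-0.001,"tz":0.008,"hand":16},{"wx":0,"wy":0,"wz":0,"tx":0,"ty":0,"tz":0.002,"hand":16}])

```text
clock: 18.95
tcp_pos: [0.6135, 0.2582, 0.0972]
orientation: [[0.415, 0.91, 0.009], [0.91, -0.415, -0.001], [0.003, 0.008, -1.0]]
wrist_force: [-0.3, 0.9, -1.2]
width: 0.0266
```

Run:
```python
from h import *
st();plan([(.6117,.2567,.045)],-23.8,step=30)
```

```text
18.95 [0.6135 0.2582 0.0972] [[0.415, 0.91, 0.009], [0.91, -0.415, -0.001], [0.003, 0.008, -1.0]] [-0.3  0.9 -1.2] 0.026592220594001206
tilt fix wx 0.008 wy -0.003
rows 2 da 0.7 clock 18.95
1 tx -0.001 ty -0.001 tz 0.026 wz -0.006
2 tx -0.001 ty -0.001 tz 0.026 wz -0.006
```

Call:
servo_tool(motion=[{"wx":0.007,"wy":-0.003,"wz":-0.008,"tx":-0.001,"ty":-0.001,"tz":0.012,"hand":16},{"wx":0,"wy":0,"wz":0,"tx":0.001,"ty":-0.001,"tz":0.015,"hand":16},{"wx":0,"wy":0,"wz":0,"tx":0.001,"ty":-0.001,"tz":0.014,"hand":16},{"wx":0,"wy":0,"wz":0,"tx":0,"ty":0,"tz":0.005,"hand":16},{"wx":0,"wy":0,"wz":0,"tx":0,"ty":0,"tz":0.001,"hand":16}])

```text
clock: 19.37
tcp_pos: [0.6148, 0.2555, 0.0511]
orientation: [[0.411, 0.912, 0.005], [0.912, -0.411, -0.0], [0.002, 0.005, -1.0]]
wrist_force: [-0.1, 0.1, -1.5]
width: 0.0268
```

Run:
```python
from h import *
st();plan([(.6117,.2567,.037)],-23.8,step=30)
```

```text
19.3667 [0.6148 0.2555 0.0511] [[0.411, 0.912, 0.005], [0.912, -0.411, -0.0], [0.002, 0.005, -1.0]] [-0.1  0.1 -1.5] 0.026786793733680953
tilt fix wx 0.005 wy -0.002
rows 1 da 0.5 clock 19.3667
1 tx -0.000 ty -0.003 tz 0.014 wz -0.008
```

Call:
servo_tool(motion=[{"wx":0.004,"wy":-0.002,"wz":0,"tx":0,"ty":-0.004,"tz":0.004,"hand":16},{"wx":0,"wy":0,"wz":0,"tx":0,"ty":0,"tz":0.004,"hand":16},{"wx":0,"wy":0,"wz":0,"tx":0,"ty":0,"tz":0.002,"hand":16},{"wx":0,"wy":0,"wz":0,"tx":0,"ty":0,"tz":0.001,"hand":16}])

```text
clock: 19.7
tcp_pos: [0.612, 0.2572, 0.0407]
orientation: [[0.411, 0.911, 0.002], [0.911, -0.411, 0.0], [0.001, 0.002, -1.0]]
wrist_force: [-0.1, 0.7, -2.1]
width: 0.0262
```

Call:
servo_tool(motion=[{"wx":0,"wy":0,"wz":0,"tx":0,"ty":0,"tz":0.0015,"hand":16}])

```text
clock: 19.78
tcp_pos: [0.6123, 0.2574, 0.0396]
orientation: [[0.411, 0.911, 0.003], [0.912, -0.411, 0.001], [0.002, 0.002, -1.0]]
wrist_force: [0.0, 0.6, -2.1]
width: 0.0267
```

Call:
servo_tool(motion=[{"wx":0,"wy":0,"wz":0,"tx":0,"ty":0,"tz":0.0015,"hand":16}])

```text
clock: 19.87
tcp_pos: [0.6125, 0.2576, 0.0383]
orientation: [[0.411, 0.912, 0.003], [0.912, -0.411, 0.001], [0.002, 0.003, -1.0]]
wrist_force: [-0.3, 0.2, -2.5]
width: 0.0269
```

Call:
servo_tool(motion=[{"wx":0,"wy":0,"wz":0,"tx":0,"ty":0,"tz":0.0015,"hand":16}])

```text
clock: 19.95
tcp_pos: [0.6128, 0.2578, 0.037]
orientation: [[0.411, 0.912, 0.004], [0.912, -0.411, 0.001], [0.003, 0.003, -1.0]]
wrist_force: [-0.2, -0.1, -2.2]
width: 0.0266
```

Call:
servo_tool(motion=[{"wx":0,"wy":0,"wz":0,"tx":0,"ty":0,"tz":0.001,"hand":16}])

```text
clock: 20.03
tcp_pos: [0.6128, 0.2579, 0.036]
orientation: [[0.411, 0.912, 0.004], [0.912, -0.411, 0.001], [0.003, 0.003, -1.0]]
wrist_force: [-1.1, -0.3, -0.9]
width: 0.0268
```

Call:
servo_tool(motion=[{"wx":0,"wy":0,"wz":0,"tx":0,"ty":0,"tz":0.001,"hand":16}])

```text
clock: 20.12
tcp_pos: [0.6129, 0.258, 0.0359]
orientation: [[0.411, 0.912, 0.004], [0.912, -0.411, 0.002], [0.003, 0.003, -1.0]]
wrist_force: [-4.7, -1.0, 8.4]
width: 0.0271
```

Call:
servo_tool(motion=[{"wx":0,"wy":0,"wz":0,"tx":0,"ty":0,"tz":0.001,"hand":16}])

```text
clock: 20.2
tcp_pos: [0.6129, 0.2579, 0.036]
orientation: [[0.411, 0.912, 0.004], [0.912, -0.411, 0.002], [0.003, 0.002, -1.0]]
wrist_force: [-2.7, -1.2, 5.1]
width: 0.0266
```

Contact with the floor. I'll release.

Call:
servo_tool(motion=[{"wx":0,"wy":0,"wz":0,"tx":0,"ty":0,"tz":0,"hand":29},{"wx":0,"wy":0,"wz":0,"tx":0,"ty":0,"tz":0,"hand":35},{"wx":0,"wy":0,"wz":0,"tx":0,"ty":0,"tz":0,"hand":48},{"wx":0,"wy":0,"wz":0,"tx":0,"ty":0,"tz":-0.005,"hand":60},{"wx":0,"wy":0,"wz":0,"tx":0,"ty":0,"tz":-0.02,"hand":60},{"wx":0,"wy":0,"wz":0,"tx":0,"ty":0,"tz":-0.03,"hand":60},{"wx":0,"wy":0,"wz":0,"tx":0,"ty":0,"tz":-0.035,"hand":60},{"wx":0,"wy":0,"wz":0,"tx":-0.01,"ty":0.003,"tz":-0.03,"hand":60}])

```text
clock: 20.87
tcp_pos: [0.6068, 0.2485, 0.1528]
orientation: [[0.408, 0.913, -0.007], [0.913, -0.408, -0.003], [-0.006, -0.005, -1.0]]
wrist_force: [1.3, 1.2, 0.2]
width: 0.0601
```

Run:
```python
from h import *
st();grab('wrist','w11');S=cloud(load('w11')).reshape(-1,3)
z=np.linspace(60,71.9,20);R=(14**2+144)/24
zs=np.r_[8.1,60,z]+10;rs=np.r_[14,14,np.sqrt(np.maximum(R**2-(z-(72-R))**2,0))]
print('dome',rev(S,zs/1e3,rs/1e3,[.613,.258],.025,.081))
plan([(.59,.12,.2),(.605,-.08,.18)],-22.5,step=38)
```

```text
20.8667 [0.6068 0.2485 0.1528] [[0.408, 0.913, -0.007], [0.913, -0.408, -0.003], [-0.006, -0.005, -1.0]] [1.3 1.2 0.2] 0.060104856072911675
dome (array([0.61455708, 0.25726866]), 1033, np.float64(0.000402462753655795))
tilt fix wx 0.002 wy 0.001
rows 10 da 1.8 clock 20.9167
1 tx -0.031 ty 0.008 tz -0.010 wz -0.003
2 tx -0.031 ty 0.008 tz -0.010 wz -0.003
3 tx -0.031 ty 0.008 tz -0.010 wz -0.003
4 tx -0.031 ty 0.008 tz -0.010 wz -0.003
5 tx -0.030 ty 0.016 tz 0.003 wz -0.003
6 tx -0.030 ty 0.016 tz 0.003 wz -0.003
7 tx -0.030 ty 0.015 tz 0.003 wz -0.003
8 tx -0.030 ty 0.015 tz 0.003 wz -0.003
9 tx -0.030 ty 0.015 tz 0.003 wz -0.003
10 tx -0.030 ty 0.015 tz 0.003 wz -0.003
```

View pics/w11.png

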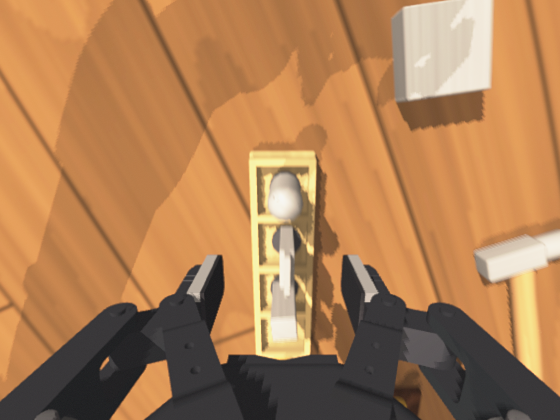

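The dome stands in the far bay at (286,195), measured at (0.6146, 0.2573). The point is next.

Call:
servo_tool(motion=[{"wx":0,"wy":0,"wz":0,"tx":-0.025,"ty":0.006,"tz":-0.01,"hand":60},{"wx":0,"wy":0,"wz":0,"tx":-0.034,"ty":0.008,"tz":-0.01,"hand":60},{"wx":0,"wy":0,"wz":0,"tx":-0.037,"ty":0.01,"tz":-0.005,"hand":60},{"wx":0,"wy":0,"wz":0,"tx":-0.037,"ty":0.013,"tz":0,"hand":60},{"wx":0,"wy":0,"wz":0,"tx":-0.037,"ty":0.015,"tz":0,"hand":60},{"wx":0,"wy":0,"wz":0,"tx":-0.036,"ty":0.017,"tz":0,"hand":60},{"wx":0,"wy":0,"wz":0,"tx":-0.034,"ty":0.017,"tz":0,"hand":60},{"wx":0,"wy":0,"wz":0,"tx":-0.03,"ty":0.016,"tz":0,"hand":60}])

```text
clock: 21.58
tcp_pos: [0.5967, -0.0417, 0.1933]
orientation: [[0.395, 0.918, 0.019], [0.919, -0.395, 0.011], [0.017, 0.013, -1.0]]
wrist_force: [0.7, -0.2, 0.6]
width: 0.0599
```

Run:
```python
from h import *
st();plan([(.6103,-.0943,.16)],-22.5,step=20)
```

```text
21.5833 [ 0.5967 -0.0417  0.1933] [[0.395, 0.918, 0.019], [0.919, -0.395, 0.011], [0.017, 0.013, -1.0]] [ 0.7 -0.2  0.6] 0.05992599775206207
tilt fix wx 0.012 wy -0.017
rows 4 da 0.8 clock 21.5833
1 tx -0.011 ty 0.008 tz 0.008 wz -0.003
2 tx -0.011 ty 0.008 tz 0.008 wz -0.003
3 tx -0.011 ty 0.008 tz 0.008 wz -0.003
4 tx -0.011 ty 0.008 tz 0.008 wz -0.003
```

Call:
servo_tool(motion=[{"wx":0.006,"wy":-0.008,"wz":-0.005,"tx":-0.014,"ty":0.011,"tz":0.005,"hand":60},{"wx":0.003,"wy":-0.004,"wz":0,"tx":-0.01,"ty":0.008,"tz":0.008,"hand":60},{"wx":0,"wy":0,"wz":0,"tx":-0.004,"ty":0.004,"tz":0.008,"hand":60},{"wx":0,"wy":0,"wz":0,"tx":0,"ty":0,"tz":0.003,"hand":60},{"wx":0,"wy":0,"wz":0,"tx":0,"ty":0,"tz":0,"hand":60}])

```text
clock: 22.0
tcp_pos: [0.6067, -0.0928, 0.1712]
orientation: [[0.408, 0.913, 0.011], [0.913, -0.408, -0.002], [0.003, 0.011, -1.0]]
wrist_force: [-0.8, 0.4, 0.3]
width: 0.0601
```

Run:
```python
from h import *
st();grab('wrist','w12');S=cloud(load('w12')).reshape(-1,3)
zs=np.array([8.1,64,82])+15;rs=np.array([8,8,.0])
print('pt',rev(S,zs/1e3,rs/1e3,[.610,-.0943],.03,.096))
plan([(.6103,-.0943,.1)],-22.5,step=20)
```

```text
22.0 [ 0.6067 -0.0928  0.1712] [[0.408, 0.913, 0.011], [0.913, -0.408, -0.002], [0.003, 0.011, -1.0]] [-0.8  0.4  0.3] 0.06007987272356388
pt (array([ 0.61054768, -0.09505004]), 501, np.float64(0.0002680364346286856))
tilt fix wx 0.010 wy -0.003
rows 4 da 1.5 clock 22.05
1 tx -0.000 ty 0.001 tz 0.018 wz -0.006
2 tx -0.000 ty 0.001 tz 0.018 wz -0.006
3 tx -0.000 ty 0.001 tz 0.018 wz -0.006
4 tx -0.000 ty 0.001 tz 0.018 wz -0.006
```

View pics/w12.png

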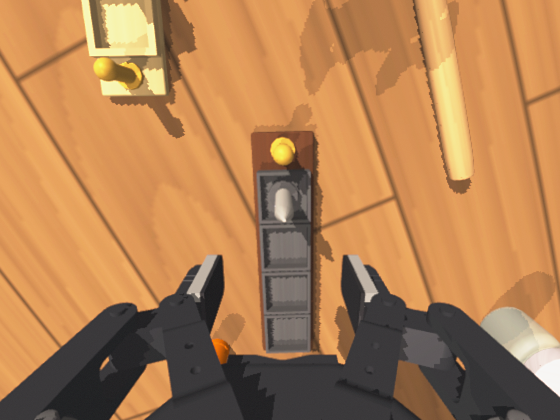

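Call:
servo_tool(motion=[{"wx":0.009,"wy":-0.003,"wz":-0.02,"tx":0,"ty":0.003,"tz":0.015,"hand":60},{"wx":0,"wy":0,"wz":0,"tx":0.001,"ty":-0.001,"tz":0.018,"hand":60},{"wx":0,"wy":0,"wz":0,"tx":0.001,"ty":-0.001,"tz":0.014,"hand":60},{"wx":0,"wy":0,"wz":0,"tx":0,"ty":0,"tz":0.003,"hand":60},{"wx":0,"wy":0,"wz":0,"tx":0,"ty":0,"tz":0,"hand":60}])

```text
clock: 22.47
tcp_pos: [0.6108, -0.0815, 0.1219]
orientation: [[0.376, 0.927, 0.004], [0.927, -0.376, 0.004], [0.005, 0.003, -1.0]]
wrist_force: [0.4, -0.3, 0.9]
width: 0.0605
```

Run:
```python
from h import *
st();
plan([(.6105,-.0949,.04)],-22.5,step=20)
```

```text
22.4667 [ 0.6108 -0.0815  0.1219] [[0.376, 0.927, 0.004], [0.927, -0.376, 0.004], [0.005, 0.003, -1.0]] [ 0.4 -0.3  0.9] 0.06054512720242973
tilt fix wx 0.003 wy -0.005
rows 5 da -0.4 clock 22.4667
1 tx -0.003 ty 0.001 tz 0.016 wz 0.001
2 tx -0.003 ty 0.001 tz 0.016 wz 0.001
3 tx -0.003 ty 0.001 tz 0.016 wz 0.001
4 tx -0.003 ty 0.001 tz 0.016 wz 0.001
5 tx -0.002 ty 0.001 tz 0.016 wz 0.001
```

Call:
servo_tool(motion=[{"wx":0.003,"wy":-0.004,"wz":0,"tx":-0.012,"ty":0.004,"tz":0.01,"hand":60},{"wx":0,"wy":0,"wz":0,"tx":0,"ty":0,"tz":0.016,"hand":60},{"wx":0,"wy":0,"wz":0,"tx":0,"ty":0,"tz":0.014,"hand":60},{"wx":0,"wy":0,"wz":0,"tx":0,"ty":0,"tz":0.004,"hand":60},{"wx":0,"wy":0,"wz":0,"tx":0,"ty":0,"tz":0,"hand":60}])

```text
clock: 22.88
tcp_pos: [0.613, -0.0941, 0.0794]
orientation: [[0.371, 0.929, 0.006], [0.929, -0.371, 0.001], [0.003, 0.005, -1.0]]
wrist_force: [0.4, 0.1, 0.4]
width: 0.06
```

Run:
```python
from h import *
st();
plan([(.6105,-.0949,.04)],-22.5,step=20)
```

```text
22.8833 [ 0.613  -0.0941  0.0794] [[0.371, 0.929, 0.006], [0.929, -0.371, 0.001], [0.003, 0.005, -1.0]] [0.4 0.1 0.4] 0.05999076039298522
tilt fix wx 0.005 wy -0.003
rows 2 da -0.7 clock 22.8833
1 tx -0.001 ty -0.001 tz 0.020 wz 0.006
2 tx -0.001 ty -0.001 tz 0.020 wz 0.006
```

Call:
servo_tool(motion=[{"wx":0.005,"wy":-0.003,"wz":0.008,"tx":-0.002,"ty":-0.002,"tz":0.014,"hand":55},{"wx":0,"wy":0,"wz":0,"tx":0,"ty":-0.001,"tz":0.015,"hand":45},{"wx":0,"wy":0,"wz":0,"tx":0,"ty":0,"tz":0.008,"hand":36},{"wx":0,"wy":0,"wz":0,"tx":0,"ty":0,"tz":0.002,"hand":30}])

```text
clock: 23.22
tcp_pos: [0.6115, -0.0966, 0.0407]
orientation: [[0.38, 0.925, 0.005], [0.925, -0.38, -0.001], [0.001, 0.005, -1.0]]
wrist_force: [-0.8, 0.1, -0.5]
width: 0.0299
```

Run:
```python
from h import *
st();
plan([(.6105,-.0949,.04)],-22.5,step=20)
```

```text
23.2167 [ 0.6115 -0.0966  0.0407] [[0.38, 0.925, 0.005], [0.925, -0.38, -0.001], [0.001, 0.005, -1.0]] [-0.8  0.1 -0.5] 0.02992785019531683
tilt fix wx 0.004 wy -0.001
rows 1 da -0.1 clock 23.2167
1 tx 0.001 ty -0.002 tz 0.001 wz 0.002
```

Call:
servo_tool(motion=[{"wx":0.004,"wy":0,"wz":0,"tx":0.001,"ty":-0.002,"tz":0,"hand":24},{"wx":0,"wy":0,"wz":0,"tx":0,"ty":0,"tz":0,"hand":16},{"wx":0,"wy":0,"wz":0,"tx":0,"ty":0,"tz":0,"hand":5},{"wx":0,"wy":0,"wz":0,"tx":0,"ty":0,"tz":0,"hand":5},{"wx":0,"wy":0,"wz":0,"tx":0,"ty":0,"tz":0,"hand":5}], newtons=50)

```text
clock: 23.63
tcp_pos: [0.6096, -0.0948, 0.0408]
orientation: [[0.381, 0.925, -0.001], [0.925, -0.381, 0.001], [0.0, -0.001, -1.0]]
wrist_force: [-0.5, 0.2, -2.5]
width: 0.0151
```

Call:
servo_tool(motion=[{"wx":0,"wy":0,"wz":0,"tx":0,"ty":0,"tz":-0.01,"hand":5},{"wx":0,"wy":0,"wz":0,"tx":0,"ty":0,"tz":-0.02,"hand":5},{"wx":0,"wy":0,"wz":0,"tx":0,"ty":0,"tz":-0.028,"hand":5},{"wx":0,"wy":0,"wz":0,"tx":0,"ty":0,"tz":-0.028,"hand":5}])

```text
clock: 23.97
tcp_pos: [0.6045, -0.0941, 0.1243]
orientation: [[0.381, 0.924, -0.015], [0.925, -0.381, 0.001], [-0.005, -0.014, -1.0]]
wrist_force: [0.3, 0.4, -1.1]
width: 0.0148
```

Run:
```python
from h import *
st();grab('wrist','w13');plan([(.5463,.1085,.17)],-23.8,step=30)
```

```text
23.9667 [ 0.6045 -0.0941  0.1243] [[0.381, 0.924, -0.015], [0.925, -0.381, 0.001], [-0.005, -0.014, -1.0]] [ 0.3  0.4 -1.1] 0.014801058611782353
tilt fix wx -0.005 wy 0.001
rows 8 da -1.4 clock 24.0167
1 tx 0.021 ty -0.017 tz -0.005 wz 0.003
2 tx 0.021 ty -0.017 tz -0.005 wz 0.003
3 tx 0.020 ty -0.017 tz -0.005 wz 0.003
4 tx 0.020 ty -0.017 tz -0.005 wz 0.003
5 tx 0.020 ty -0.017 tz -0.005 wz 0.003
6 tx 0.020 ty -0.017 tz -0.005 wz 0.003
7 tx 0.020 ty -0.017 tz -0.005 wz 0.003
8 tx 0.020 ty -0.017 tz -0.005 wz 0.003
```

View pics/w13.png

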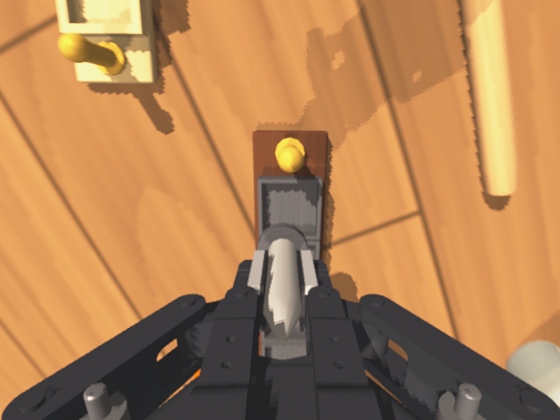

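Call:
servo_tool(motion=[{"wx":0,"wy":0,"wz":0.003,"tx":0.018,"ty":-0.015,"tz":-0.015,"hand":5},{"wx":0,"wy":0,"wz":0.003,"tx":0.026,"ty":-0.021,"tz":-0.012,"hand":5},{"wx":0,"wy":0,"wz":0.003,"tx":0.028,"ty":-0.023,"tz":0,"hand":5},{"wx":0,"wy":0,"wz":0.003,"tx":0.026,"ty":-0.022,"tz":0,"hand":5},{"wx":0,"wy":0,"wz":0.003,"tx":0.022,"ty":-0.018,"tz":0,"hand":5},{"wx":0,"wy":0,"wz":0,"tx":0.015,"ty":-0.012,"tz":0,"hand":5},{"wx":0,"wy":0,"wz":0,"tx":0.008,"ty":-0.007,"tz":0,"hand":5},{"wx":0,"wy":0,"wz":0,"tx":0.002,"ty":-0.002,"tz":0,"hand":5}])

```text
clock: 24.68
tcp_pos: [0.5571, 0.0881, 0.1711]
orientation: [[0.405, 0.914, 0.014], [0.914, -0.405, 0.002], [0.008, 0.012, -1.0]]
wrist_force: [0.2, 0.6, -2.6]
width: 0.0152
```

Run:
```python
from h import *
st();plan([(.5463,.1085,.1)],-23.8,step=30)
```

```text
24.6833 [0.5571 0.0881 0.1711] [[0.405, 0.914, 0.014], [0.914, -0.405, 0.002], [0.008, 0.012, -1.0]] [ 0.2  0.6 -2.6] 0.015223552445139362
tilt fix wx 0.011 wy -0.007
rows 3 da 0.1 clock 24.6833
1 tx 0.005 ty -0.006 tz 0.024 wz -0.001
2 tx 0.005 ty -0.006 tz 0.024 wz -0.001
3 tx 0.005 ty -0.006 tz 0.024 wz -0.001
```

Call:
servo_tool(motion=[{"wx":0.009,"wy":-0.006,"wz":0,"tx":0.012,"ty":-0.015,"tz":0.01,"hand":5},{"wx":0,"wy":0,"wz":0,"tx":0.004,"ty":-0.004,"tz":0.018,"hand":5},{"wx":0,"wy":0,"wz":0,"tx":0.002,"ty":-0.002,"tz":0.02,"hand":5},{"wx":0,"wy":0,"wz":0,"tx":0.002,"ty":-0.002,"tz":0.016,"hand":5},{"wx":0,"wy":0,"wz":0,"tx":0.001,"ty":-0.001,"tz":0.006,"hand":5},{"wx":0,"wy":0,"wz":0,"tx":0,"ty":0,"tz":0.001,"hand":5}])

```text
clock: 25.18
tcp_pos: [0.5472, 0.1159, 0.1031]
orientation: [[0.407, 0.913, 0.012], [0.913, -0.407, 0.003], [0.007, 0.01, -1.0]]
wrist_force: [0.1, -0.5, -1.7]
width: 0.0149
```

Run:
```python
from h import *
st();plan([(.5463,.1085,.045)],-23.8,step=30)
```

```text
25.1833 [0.5472 0.1159 0.1031] [[0.407, 0.913, 0.012], [0.913, -0.407, 0.003], [0.007, 0.01, -1.0]] [ 0.1 -0.5 -1.7] 0.01492523582134154
tilt fix wx 0.009 wy -0.007
rows 2 da 0.2 clock 25.1833
1 tx -0.004 ty 0.001 tz 0.029 wz -0.002
2 tx -0.004 ty 0.001 tz 0.029 wz -0.002
```

Call:
servo_tool(motion=[{"wx":0.008,"wy":-0.006,"wz":-0.003,"tx":-0.006,"ty":0.001,"tz":0.012,"hand":5},{"wx":0,"wy":0,"wz":0,"tx":0,"ty":0,"tz":0.015,"hand":5},{"wx":0,"wy":0,"wz":0,"tx":0,"ty":0,"tz":0.012,"hand":5},{"wx":0,"wy":0,"wz":0,"tx":0,"ty":0,"tz":0.004,"hand":5},{"wx":0,"wy":0,"wz":0,"tx":0,"ty":0,"tz":0.001,"hand":5}])

```text
clock: 25.6
tcp_pos: [0.5492, 0.1053, 0.0594]
orientation: [[0.408, 0.913, 0.006], [0.913, -0.408, -0.0], [0.002, 0.005, -1.0]]
wrist_force: [-0.4, 0.2, -2.2]
width: 0.0148
```

Run:
```python
from h import *
st();plan([(.5463,.1085,.045)],-23.8,step=30)
```

```text
25.6 [0.5492 0.1053 0.0594] [[0.408, 0.913, 0.006], [0.913, -0.408, -0.0], [0.002, 0.005, -1.0]] [-0.4  0.2 -2.2] 0.014773671506151512
tilt fix wx 0.005 wy -0.002
rows 1 da 0.3 clock 25.6
1 tx 0.002 ty -0.004 tz 0.014 wz -0.005
```

Call:
servo_tool(motion=[{"wx":0.005,"wy":-0.002,"wz":-0.003,"tx":0.002,"ty":-0.004,"tz":0.005,"hand":5},{"wx":0,"wy":0,"wz":0,"tx":0,"ty":0,"tz":0.007,"hand":5},{"wx":0,"wy":0,"wz":0,"tx":0,"ty":0,"tz":0.004,"hand":5},{"wx":0,"wy":0,"wz":0,"tx":0,"ty":0,"tz":0.001,"hand":5}])

```text
clock: 25.93
tcp_pos: [0.5475, 0.1087, 0.0422]
orientation: [[0.405, 0.914, 0.001], [0.914, -0.405, 0.001], [0.001, 0.001, -1.0]]
wrist_force: [-0.2, 0.8, -1.6]
width: 0.0149
```

Call:
servo_tool(motion=[{"wx":0,"wy":0,"wz":0,"tx":0,"ty":0,"tz":0.002,"hand":5}])

```text
clock: 26.02
tcp_pos: [0.5477, 0.1089, 0.0402]
orientation: [[0.405, 0.914, 0.002], [0.914, -0.405, 0.001], [0.001, 0.001, -1.0]]
wrist_force: [0.6, -0.1, -1.9]
width: 0.0149
```

Call:
servo_tool(motion=[{"wx":0,"wy":0,"wz":0,"tx":0,"ty":0,"tz":0.0015,"hand":5}])

```text
clock: 26.1
tcp_pos: [0.5477, 0.109, 0.0386]
orientation: [[0.405, 0.914, 0.002], [0.914, -0.405, 0.001], [0.001, 0.001, -1.0]]
wrist_force: [-0.4, 0.9, -1.9]
width: 0.0148
```

Call:
servo_tool(motion=[{"wx":0,"wy":0,"wz":0,"tx":0,"ty":0,"tz":0.0015,"hand":5}])

```text
clock: 26.18
tcp_pos: [0.5479, 0.1091, 0.0371]
orientation: [[0.405, 0.914, 0.002], [0.914, -0.405, 0.001], [0.002, 0.002, -1.0]]
wrist_force: [-0.4, -0.2, -2.3]
width: 0.0149
```

Call:
servo_tool(motion=[{"wx":0,"wy":0,"wz":0,"tx":0,"ty":0,"tz":0.001,"hand":5}])

```text
clock: 26.27
tcp_pos: [0.5479, 0.1092, 0.0361]
orientation: [[0.405, 0.914, 0.002], [0.914, -0.405, 0.001], [0.002, 0.002, -1.0]]
wrist_force: [0.4, -0.6, -2.2]
width: 0.0146
```

Call:
servo_tool(motion=[{"wx":0,"wy":0,"wz":0,"tx":0,"ty":0,"tz":0.001,"hand":5}])

```text
clock: 26.35
tcp_pos: [0.5481, 0.1093, 0.0351]
orientation: [[0.405, 0.914, 0.003], [0.914, -0.405, 0.001], [0.002, 0.002, -1.0]]
wrist_force: [-1.0, 0.6, 7.9]
width: 0.0148
```

Contact. I'll release, back off and look.

Call:
servo_tool(motion=[{"wx":0,"wy":0,"wz":0,"tx":0,"ty":0,"tz":0,"hand":17},{"wx":0,"wy":0,"wz":0,"tx":0,"ty":0,"tz":0,"hand":24},{"wx":0,"wy":0,"wz":0,"tx":0,"ty":0,"tz":0,"hand":40},{"wx":0,"wy":0,"wz":0,"tx":0,"ty":0,"tz":-0.005,"hand":60},{"wx":0,"wy":0,"wz":0,"tx":0,"ty":0,"tz":-0.02,"hand":60},{"wx":0,"wy":0,"wz":0,"tx":0,"ty":0,"tz":-0.03,"hand":60},{"wx":0,"wy":0,"wz":0,"tx":0,"ty":0,"tz":-0.03,"hand":60},{"wx":0,"wy":0,"wz":0,"tx":0,"ty":0,"tz":-0.035,"hand":60}])

```text
clock: 27.02
tcp_pos: [0.5435, 0.1077, 0.1543]
orientation: [[0.406, 0.914, -0.009], [0.914, -0.406, -0.004], [-0.007, -0.006, -1.0]]
wrist_force: [1.1, 0.1, -0.3]
width: 0.0599
```

Call:
servo_tool(motion=[{"wx":0,"wy":0,"wz":0,"tx":0,"ty":0,"tz":-0.035,"hand":60},{"wx":0,"wy":0,"wz":0,"tx":-0.01,"ty":0,"tz":-0.035,"hand":60},{"wx":0,"wy":0,"wz":0,"tx":-0.01,"ty":0,"tz":-0.02,"hand":60},{"wx":0,"wy":0,"wz":0,"tx":0,"ty":0,"tz":0,"hand":60},{"wx":0,"wy":0,"wz":0,"tx":0,"ty":0,"tz":0,"hand":60}])

```text
clock: 27.43
tcp_pos: [0.5398, 0.0894, 0.2608]
orientation: [[0.406, 0.914, 0.008], [0.914, -0.406, 0.003], [0.006, 0.006, -1.0]]
wrist_force: [-0.7, 0.2, -0.1]
width: 0.0595
```

Run:
```python
from h import *
st();grab('wrist','w14');grab('scene','s14');grab('top','t14')
S=cloud(load('w14')).reshape(-1,3)
p=[.579,.1826,2.7259];t=S[:,:2]-p[:2];c,s=np.cos(p[2]),np.sin(p[2]);Rk=np.c_[c*t[:,0]+s*t[:,1],-s*t[:,0]+c*t[:,1],S[:,2]]
m=(Rk[:,2]>.0185)&(Rk[:,2]<.025)&(abs(Rk[:,0])<.04)&(abs(Rk[:,1])<.114);w=Rk[m]*1e3
print('walls x',np.percentile(w[:,0],[1,99]).round(1),'y',np.percentile(w[:,1],[.5,99.5]).round(1))
zs=np.array([8.1,64,82])+10;rs=np.array([8,8,.0]);print('pt',rev(Rk,zs/1e3,rs/1e3,[0,.081],.03,.091))
z=np.linspace(60,71.9,20);R=(14**2+144)/24
zs=np.r_[8.1,60,z]+10;rs=np.r_[14,14,np.sqrt(np.maximum(R**2-(z-(72-R))**2,0))];print('dm',rev(Rk,zs/1e3,rs/1e3,[0,-.081],.03,.081))
for n,y,lo,hi in(('sq',.027,.076,.085),('bl',-.027,.065,.0765)):
    m=(Rk[:,2]>lo)&(Rk[:,2]<hi)&(np.hypot(Rk[:,0],Rk[:,1]-y)<.026);print(n,m.sum(),cv2.minAreaRect(Rk[m][:,:2].astype(np.float32)*1e3),Rk[m,2].std())
```

```text
27.4333 [0.5398 0.0894 0.2608] [[0.406, 0.914, 0.008], [0.914, -0.406, 0.003], [0.006, 0.006, -1.0]] [-0.7  0.2 -0.1] 0.059514347384050564
walls x [-29.7  29.9] y [-99.1 112. ]
pt (array([-0.00352135,  0.07913822]), 209, np.float64(0.0002865125998141177))
dm (array([-0.00224103, -0.0830801 ]), 634, np.float64(0.00036713297021291613))
sq 470 ((-1.3875541687011719, 26.128307342529297), (21.954084396362305, 22.140499114990234), 4.599288463592529) 0.0007813919793474987
bl 262 ((-3.458918571472168, -27.773202896118164), (11.253620147705078, 33.509769439697266), 0.18190966546535492) 0.0010905312668894052
```

View pics/w14.png

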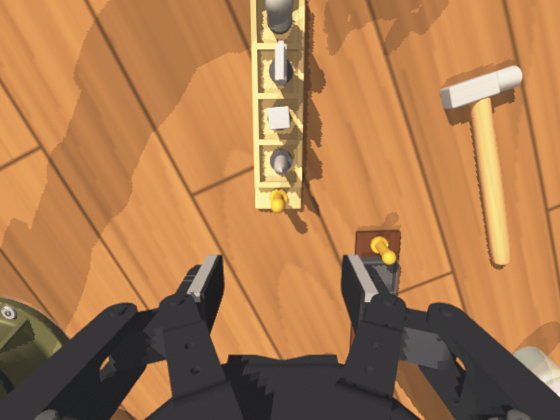

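View pics/s14.png

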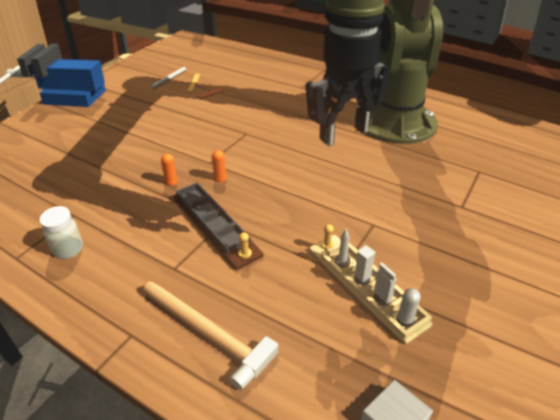

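All four stakes stand within 4 mm of their bay centres, in order from the post: point (281,160), square (279,118), blade (281,62), dome (280,12). The arm is clear, so I'll hand in.

Run:
```python
from h import *
s=r.sense();print(np.abs(s['qvel']).max(),s['wrist_force']);print(r.job_done())
```

```text
0.9910284456084255 [0.73390438 0.45851125 0.18950861]
the job is handed in; nothing more can be done
None
```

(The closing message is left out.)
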